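Load the water meter test line

TASK

Load the meter test line: following the water along the aluminium rail from the inlet (blue handwheel) to the outlet (sight glass), stand the brass reference meter first, lay the straight pipe between the two meters and stand the blue meter with the open dial last, all in one straight line down the middle of the rail with even gaps of about 12 mm at the joints, and the white flow arrows of both meters pointing to the outlet. Then set the orange reader on the middle of the blue meter's dial. Set the meters and the reader down gently without dropping them, keep them upright throughout, and leave the two blue meters with closed lids where they stand.

Things in the scene. Friction and masses are not known exactly. Their poses are not given: they have to be found in the camera images.
- rail: support rail of the test line, fixed; place and yaw vary. Flat aluminium bar 70 mm wide, 360 mm long on a thin 580 mm steel base plate; its flat top is 15 mm above the bench. Origin at its middle, at bench level; y runs along the rail (line of the water), x across, z up.
- inlet: inlet station, fixed at one end of the rail (which end varies): brass valve with round blue handwheel 66 mm across, top 94 mm above the bench; pipe axis 35 mm up. Origin at its middle, bench level, on the rail's centre line 234 mm from the rail's origin. Its pipe end facing the rail is 45 mm from its origin; it is alike both ways, so its axes do not tell the side.
- outlet: outlet station, fixed at the other end of the rail: in-line sight glass with white disc and red cross rotor between two square steel flanges, 59 mm high. Origin at its middle, bench level, on the rail's centre line 234 mm from the rail's origin. Its pipe end facing the rail is 45 mm from its origin; alike both ways.
- ref_mid (a point): reference meter, 0.6-0.87 kg: brass body 130 mm long between pipe ends, 68 wide, 72 high; foot 56 across; steel head ring 62 mm in diameter, 42 to 64 mm above the foot (grip here, any yaw); white dial. Point: on the head's axis, midway between pipe ends, 36 mm above the foot. x = flow, +x towards the stub with the white arrow, z up. Starts on the bench, arrow roughly away from the robot.
- meter_mid (a point): meter to test, 0.5-0.7 kg: blue body 110 mm long between pipe ends, 68 wide, 72 high; foot 56 across; brass head ring 62 mm in diameter, 42 to 64 mm above the foot (grip here, any yaw); flat open white dial on top, 58 across. Point: on the head's axis, midway between pipe ends, 36 mm above the foot. x = flow, +x towards the stub with the white arrow, z up. Starts like the reference meter.
- pipe_mid (a point): straight pipe, loose, 0.25 kg: steel tube 22 mm in diameter, 90 mm long, with a brass hexagon nut at each end (40 mm across flats, 18 mm long), lying on flats of the nuts; the middle 38 mm is plain tube, to grip across. Point: its middle, on the tube's axis, 20 mm above what it lies on; x along the tube. Either end may face the inlet.
- reader_mid (a point): wireless dial reader, loose, 0.09 kg: round orange puck standing on its black rubber foot; foot 46 mm in diameter and 10 mm high, orange part 44 mm in diameter, 36 mm high in all. Point: its centre, 18 mm above the underside; z up. Its yaw does not matter.
- idle1_mid (a point): bystander, loose: blue meter with a closed blue lid, 110 mm long, 68 mm wide, 78 mm high. Point: on its head's axis, 39 mm above its foot. To be left alone.
- idle2_mid (a point): second bystander, like the first: blue meter with a closed blue lid. Point: on its head's axis, 39 mm above its foot. To be left alone.
There are look-alikes about, which are no part of the job. Several things look just like the part that bears reader_mid: the one meant starts farthest to the robot's left.

How it is judged:
At the end, for the whole second after the job is handed in: Order from inlet: reference meter, pipe, blue meter; each level, within 10 mm and 0.15 rad of the rail's line, arrows to the outlet; all four gaps 2 to 22 mm; reader level on the blue meter's dial within 10 mm of its axis; all released and at rest (x of ref_mid in the frame of rail between -0.01 and 0.01 m and z of ref_mid in the frame of rail between 0.046 and 0.056 m and angle between the x axis of each of ref_mid, meter_mid, pipe_mid and the y axis of rail, either way round below 0.15 rad and angle between each of ref_mid, meter_mid, reader_mid's own z axis and vertical below 0.1 rad and x of meter_mid in the frame of rail between -0.01 and 0.01 m and z of meter_mid in the frame of rail between 0.046 and 0.056 m and x of pipe_mid in the frame of rail between -0.01 and 0.01 m and height (world z) of pipe_mid between 0.03 and 0.04 m and horizontal distance between ref_mid and inlet between 0.112 and 0.132 m and horizontal distance between ref_mid and pipe_mid between 0.112 and 0.132 m and horizontal distance between pipe_mid and meter_mid between 0.102 and 0.122 m and horizontal distance between meter_mid and outlet between 0.102 and 0.122 m and x of inlet in the frame of ref_mid below -0.1 m and x of outlet in the frame of meter_mid above 0.09 m and horizontal distance between reader_mid and meter_mid below 0.01 m and z of reader_mid in the frame of meter_mid between 0.05 and 0.058 m and linear speed of each of ref, meter, pipe, reader below 0.02 m/s); the robot touches nothing.
It fails at once if a meter with a closed lid is shifted by more than 25 mm or knocked over (distance of any of idle1_mid, idle2_mid from where it was at the start of the episode above 0.025 m).
It fails at once if the reference meter, the blue meter or the reader is tipped by more than about 35 degrees (angle between any of ref_mid, meter_mid, reader_mid's own z axis and vertical above 0.6 rad).
It fails at once if a meter is dropped on the rail (faster than 0.5 m/s with its foot under 20 mm above the rail) ((x of ref_mid in the frame of rail between -0.04 and 0.04 m and y of ref_mid in the frame of rail between -0.18 and 0.18 m and z of ref_mid in the frame of rail between 0.04 and 0.071 m and linear speed of ref above 0.5 m/s) or (x of meter_mid in the frame of rail between -0.04 and 0.04 m and y of meter_mid in the frame of rail between -0.18 and 0.18 m and z of meter_mid in the frame of rail between 0.04 and 0.071 m and linear speed of meter above 0.5 m/s)).
It fails at once if the reader is dropped on the blue meter (faster than 0.5 m/s less than 20 mm above the dial) (horizontal distance between reader_mid and meter_mid below 0.03 m and linear speed of reader above 0.5 m/s and z of reader_mid in the frame of meter_mid between 0.045 and 0.074 m).
It fails at once if the reader is pressed on the blue meter with more than 45 N (contact force between reader and meter above 45 N).
It also fails if it takes over 96 s, if anything falls off the work surface, if the arm or the gripper's body presses on something with over 40 N, if the wrist force passes 120 N, or if a joint passes its speed limit or range.

ROBOT

A 6-joint arm with a two-finger parallel gripper is mounted at the origin on the work surface. World frame = base frame: x ahead of the robot, y to its left, z up, the work surface at z = 0. Lengths are in m, angles in rad, forces in N, time in s.
With the tool pointing down it reaches from about 0.225 to 0.875 m from the base axis. Payload 3.4 kg.
Tool frame: the origin (TCP) lies between the finger pads; the fingertips stand 25 mm ahead of it and the grasp point (between the pads) lies 6 mm ahead of it; z points along the fingers, y is the line along which they close (so a half turn about z gives the same grasp; the last joint's range is limited). The gripper opens to 85 mm and grips with 20 to 120 N. Pads are 22 mm wide; open, the fingers measure 114 mm over their backs; the gripper's body (76 mm by 85 mm) begins 54 mm behind the grasp point. The pads swing forward as they close: fully open they stand 13 mm farther back than shut.
Start: joints at [0.998, 0.276, 1.505, -0, 1.361, -0.121], TCP at [0.251, 0.517, 0.229] pointing down, gripper open.
Joint ranges: [-2.89, 2.89], [-0.75, 2.08], [0.22, 2.7], [-1.18, 4.32], [0.11, 2.71], [-2.7, 2.7]. Speed limits (rad/s): [2.57, 2.57, 3.14, 3.14, 3.14, 3.14].

INTERFACE

Orientations are given as a unit quaternion [w, x, y, z].
In Python, from rig import manip, cams, ticket gives the robot as it stands.
- The arm moves only by the tool step_arm, never from a script. Its argument "increments" is a list of rows, each an object with "dp": the shift along the world's x, y, z each as a share of 0.2 m, from -1 to 1, a list of three; "yaw": the turn about the world's z as a share of 0.15 rad, from -1 to 1; "grip": the opening, from 0 (shut) to 1 (fully open). In form: [{"dp": [tx, ty, tz], "yaw": yaw, "grip": grip}, ...]. A call has 1 to 5 rows; each row shifts and turns the commanded pose from where the row before left it; what a row does not reach is not made up. A row lasts 1/8 s, in which the tool goes at most 62.5 mm and 10.7 degrees, less where a joint would pass 70% of its speed; a pose out of reach is approached as far as the arm can. A call with a number of a shift or a turn outside -1 to 1 is refused whole. A call with a gripper value outside its range is refused whole. The fingers move at their own pace and stop on an object; "squeeze" is the grip in N (left out, the last holds). Time passes only in rows, so rows that do not move let the fingers close. It gives the time, the measured TCP pose, the force, the opening and the grip force at its end, in the units of the state.
- manip.get_state(): the state, without advancing time (a new reading comes with each control period).
- cams.get_image(name): name is "scene" or "side" or "wrist"; returns the picture (480x640x3 uint8, blue, green, red); there is no depth.
- cams.get_calibration(name): a dict with "fx", "fy", "cx", "cy" (pixels), "k1" (the pictures are not rectified: a ray, as slopes to the right and down, at radius r is drawn at 1 + k1 r^2 times it, then the intrinsics apply), "extrinsics" (4x4, takes a point from camera to world coordinates). Camera axes: x right, y up, looking along -z (the intrinsics and any distortion apply to the point x, -y, -z); pixel columns grow to the right and rows downward; lengths in m; the calibration is good to about 2 mm. A picture is of the moment at which its call begins: read the wrist's pose just before it. get_calibration takes no time and is no camera call; for the wrist camera it gives the pose at the moment of the call.
- ticket.sign_off(): hands the job in; it is judged then, once.
The state is a dict: "clock": time; "qpos": joint angles; "qd": joint speeds; "effort": joint torques, N m; "position": TCP position; "ee_rot": TCP orientation; "contact_force": force on the tool from outside, world axes, zero at the start; "moment": the same for the moment, N m; "width": finger opening in m; "gripper_force": force on a finger pad.
Only numpy, scipy, OpenCV 4.12 (cv2) and the standard library are available. Lean on these libraries where they do the work, as an engineer would, in place of code of your own. Each camera call takes 0.05 s, during which the arm holds its last target. There are 200 camera calls.

## Working session

There is one attempt and no reset: what is moved stays moved. The work goes in short steps, Python scripts to look and compute and a tool call to move; the robot and the scene stay as the last step left them, time stands still between calls to the robot, and variables do not carry over. Pictures are saved under pics/ and viewed, at most 14 in all, crops included, and the job is handed in when it is done.

Besides the shell and the picture viewer there is one more tool, called as name(argument=value, ...) on one line, values as JSON. step_arm: Moves the arm, as the interface text tells. Shift numbers are shares of 0.2 m and turn numbers shares of 0.15 rad, none past 1 either way. Its arguments: {"type":"object","properties":{"increments":{"type":"array"},"squeeze":{"type":"number"}},"required":["increments"]}

```bash
mkdir -p pics; cat > h.py <<'E'
import numpy as np, cv2
from rig import manip, cams, ticket
def snap(name,fn):
    c=cams.get_calibration(name); im=cams.get_image(name); cv2.imwrite('pics/'+fn,im); np.save('pics/'+fn+'.npy',np.array([c['fx'],c['fy'],c['cx'],c['cy'],c['k1'],*np.ravel(c['extrinsics'])])); return im
def load(fn): 
    a=np.load('pics/'+fn+'.npy'); return a[:5],a[5:].reshape(4,4)
def p2w(fn,uv,z):
    (fx,fy,cx,cy,k),T=load(fn); out=[]
    for u,v in np.atleast_2d(uv):
        x=cv2.undistortPoints(np.array([[[u,v]]],float),np.array([[fx,0,cx],[0,fy,cy],[0,0,1]]),np.array([k,0,0,0,0.]))[0,0]
        d=T[:3,:3]@[x[0],-x[1],-1]; o=T[:3,3]; out.append(o+d*(z-o[2])/d[2])
    return np.array(out)
def w2p(fn,P):
    (fx,fy,cx,cy,k),T=load(fn); c=(np.atleast_2d(P)-T[:3,3])@T[:3,:3]
    s=np.c_[c[:,0]/-c[:,2],c[:,1]/c[:,2]]; f=1+k*(s**2).sum(1,keepdims=True)
    return s*f*[fx,fy]+[cx,cy]
E
python3 - <<'E'
from h import *
for n in ['scene','side','wrist']: snap(n,n+'0.png'); print(n,load(n+'0.png')[1].round(3).tolist())
print(manip.get_state())
E
```

```text
scene [[-0.558, -0.571, 0.602, 1.183], [0.83, -0.393, 0.396, 0.371], [0.011, 0.721, 0.693, 0.747], [0.0, 0.0, 0.0, 1.0]]
side [[0.997, 0.055, -0.051, 0.557], [-0.075, 0.69, -0.72, -0.554], [-0.004, 0.722, 0.692, 0.612], [0.0, 0.0, 0.0, 1.0]]
wrist [[0.436, -0.86, -0.264, 0.184], [0.9, 0.417, 0.129, 0.55], [-0.001, -0.294, 0.956, 0.374], [0.0, 0.0, 0.0, 1.0]]
{'clock': 0.15, 'qpos': array([ 9.97971932e-01,  2.76454761e-01,  1.50584360e+00, -4.16309699e-05,
        1.36070910e+00, -1.21018494e-01]), 'qd': array([ 8.86382501e-05, -2.63715089e-03, -4.28931050e-03, -2.06359471e-03,
       -1.02598281e-03,  4.39998698e-04]), 'effort': array([ 9.71762274e-04, -4.17140758e+01, -2.46031308e+01, -5.13560026e-04,
        7.72753585e-03,  1.64000755e-05]), 'position': array([0.25084745, 0.51694943, 0.22793505]), 'ee_rot': array([-2.21378925e-04,  2.23982161e-01,  9.74592987e-01, -6.72182027e-04]), 'contact_force': array([ 0.10473407, -0.40367213,  0.32193623]), 'moment': array([ 0.00924938,  0.03851504, -0.0032246 ]), 'gripper_force': 0.0, 'width': 0.08570773601689428}
```

View pics/scene0.png

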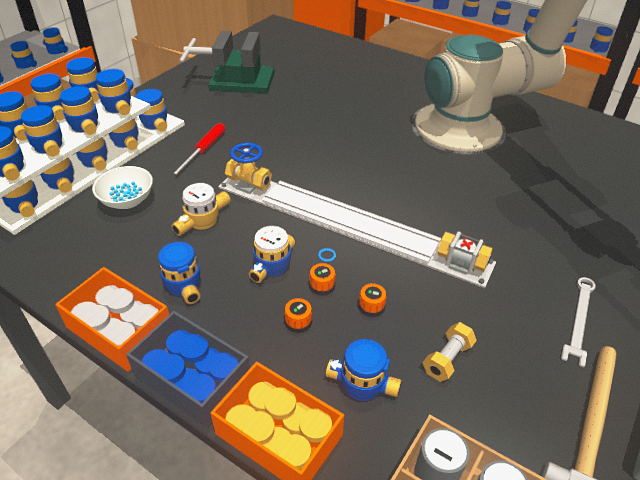

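View pics/side0.png

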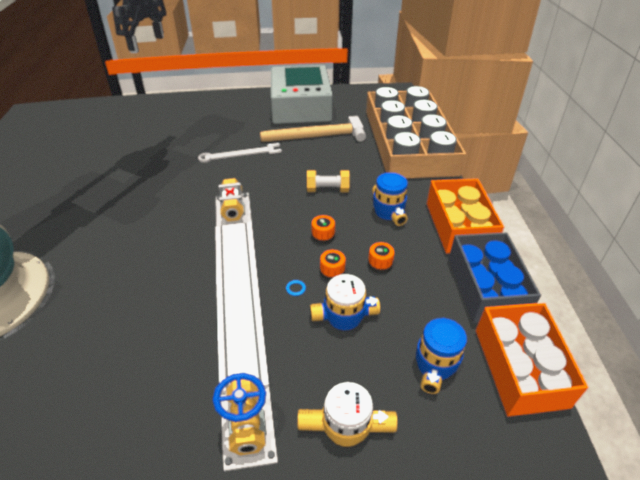

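Side view: inlet at the bottom (y−) and outlet at the top (y+). The reference meter is at side (348,410) and the open-dial meter at (346,298). The closed-lid meters at (442,340) and (391,190) are idle. Both arrows are on the +x stubs.

Reader candidates are side (323,228), (333,263) and (381,256), which are scene (373,298), (322,277) and (298,313). The farthest left (+y) is side (323,228) / scene (373,298).

The pipe is at side (328,181). The white jars in the tray and the yellow and white discs are look-alikes to ignore.

```bash
python3 - <<'E'
from h import *
def comp(fn,mask,seed):
    n,l,s,c=cv2.connectedComponentsWithStats(mask.astype(np.uint8))
    u,v=seed; w=l[v-6:v+7,u-6:u+7]; w=w[w>0]
    if len(w)==0: return None
    i=np.bincount(w).argmax(); ct=cv2.findContours((l==i).astype(np.uint8),cv2.RETR_EXTERNAL,cv2.CHAIN_APPROX_NONE)[0][0]
    return cv2.convexHull(ct)[:,0],s[i],c[i]
S={'scene0.png':dict(ref=(198,192),meter=(268,240),rd=(373,298),rb=(322,277),rc=(298,313),pipe=(450,350),inl=(246,152),rail=(330,212)),
   'side0.png':dict(ref=(350,405),meter=(346,292),rd=(323,228),rb=(333,263),rc=(381,256),pipe=(328,181),inl=(238,396),rail=(238,290))}
for fn,d in S.items():
    im=cv2.imread('pics/'+fn); hsv=cv2.cvtColor(im,cv2.COLOR_BGR2HSV); h,s,v=cv2.split(hsv)
    white=(s<60)&(v>150); orange=(h>3)&(h<16)&(s>170)&(v>90)
    for k,z in [('ref',.072),('meter',.072),('rail',.015)]:
        r=comp(fn,white,d[k])
        if r is None: print(k,'none'); continue
        hull,st,c=r; e=cv2.fitEllipse(hull); print(fn,k,st,np.round(e[0],1),np.round(e[1],1),p2w(fn,e[0],z).round(4))
        if k=='rail': b=cv2.approxPolyDP(hull,6,True)[:,0]; print(b.tolist(),p2w(fn,b,.015).round(3).tolist())
    for k in ['rd','rb','rc']:
        r=comp(fn,orange,d[k])
        if r: print(fn,k,r[1],r[2].round(1),p2w(fn,r[1][:2]+r[1][2:4]/2,.02).round(4))
    for k in [k for k in d if k in('pipe','inl')]: print(fn,k,p2w(fn,d[k],.02 if k=='pipe' else .09).round(4))
# crops
a=cv2.imread('pics/side0.png');b=cv2.imread('pics/scene0.png')
A=cv2.resize(a[165:295,270:430],(640,520),interpolation=3)
cv2.imwrite('pics/crop1.png',A)
E
```

```text
scene0.png ref [182 183  33  31 684] [198.3 197.5] [31.3 33.2] [[ 0.6286 -0.2663  0.072 ]]
scene0.png meter [255 226  33  26 641] [270.9 238. ] [25.8 33.1] [[ 0.6388 -0.0865  0.072 ]]
scene0.png rail [ 218  178  278  109 6008] [368.  229.1] [ 36.5 332.6] [[0.4671 0.0135 0.015 ]]
[[218, 186], [227, 178], [282, 181], [495, 263], [479, 285]] [[0.53, -0.312, 0.015], [0.499, -0.314, 0.015], [0.441, -0.212, 0.015], [0.414, 0.251, 0.015], [0.481, 0.247, 0.015]]
scene0.png rd [359 292  27  21 264] [371.6 304.8] [[0.6249 0.114  0.02  ]]
scene0.png rb [310 270  26  21 248] [321.6 283.4] [[0.6306 0.018  0.02  ]]
scene0.png rc [285 306  27  23 278] [297.8 320.4] [[0.721 0.03  0.02 ]]
scene0.png pipe [[0.64  0.263 0.02 ]]
scene0.png inl [[ 0.4819 -0.2688  0.09  ]]
side0.png ref [ 324  382   49   53 1794] [348.2 407. ] [48.  52.1] [[ 0.6144 -0.2851  0.072 ]]
side0.png meter [327 274  39  31 903] [345.7 288.9] [31.  38.3] [[ 0.6343 -0.0908  0.072 ]]
side0.png rail [ 215  182   63  289 8723] [244.2 347.1] [ 63.3 346.9] [[ 0.474  -0.1468  0.015 ]]
[[238, 182], [249, 199], [277, 461], [224, 470], [220, 184]] [[0.444, 0.283, 0.015], [0.471, 0.22, 0.015], [0.521, -0.325, 0.015], [0.453, -0.332, 0.015], [0.405, 0.279, 0.015]]
side0.png rd [311 215  24  26 364] [322.8 228.8] [[0.6168 0.1109 0.02  ]]
side0.png rb [320 249  26  28 379] [331.8 264.6] [[0.6266 0.016  0.02  ]]
side0.png rc [369 242  26  28 400] [380.7 257.2] [[0.7168 0.0264 0.02  ]]
side0.png pipe [[0.6407 0.2633 0.02  ]]
side0.png inl [[ 0.4789 -0.2695  0.09  ]]
```

View pics/crop1.png

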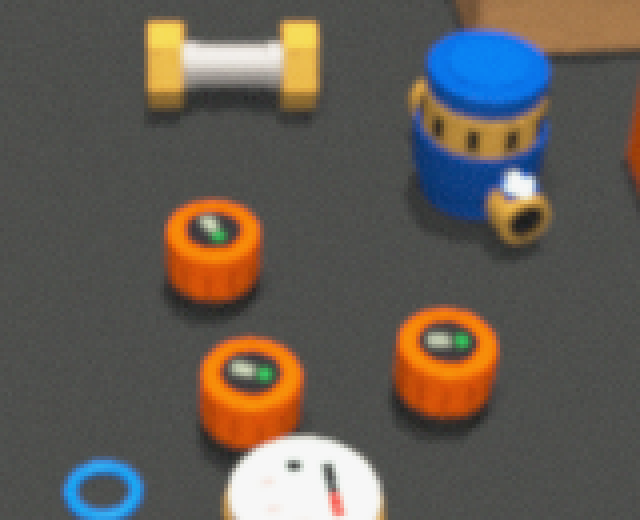

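Reader confirmed: the top-left puck in the crop (y≈0.11, the others ≈0.02). Next I fly above the reference meter and turn the tool so the jaw closes across the flow.

step_arm(increments=[{"dp":[0.1,-0.22,0],"yaw":-1,"grip":1},{"dp":[0.1,-0.22,0],"yaw":-1,"grip":1},{"dp":[0.1,-0.22,0],"yaw":-1,"grip":1},{"dp":[0.1,-0.22,0],"yaw":-1,"grip":1},{"dp":[0.1,-0.22,0],"yaw":-1,"grip":1}])

```text
clock: 0.78
position: [0.3514, 0.2958, 0.2285]
ee_rot: [0.0, 0.567, 0.824, -0.0]
contact_force: [0.7, 0.4, -0.0]
width: 0.0853
gripper_force: 0.0
```

step_arm(increments=[{"dp":[0.1,-0.22,0],"yaw":-1,"grip":1},{"dp":[0.1,-0.22,0],"yaw":-1,"grip":1},{"dp":[0.1,-0.22,0],"yaw":-1,"grip":1},{"dp":[0.1,-0.22,0],"yaw":-1,"grip":1},{"dp":[0.1,-0.22,0],"yaw":-1,"grip":1}])

```text
clock: 1.4
position: [0.4514, 0.0758, 0.2285]
ee_rot: [-0.0, 0.83, 0.558, 0.0]
contact_force: [0.5, -0.1, 0.0]
width: 0.085
gripper_force: 0.0
```

step_arm(increments=[{"dp":[0.1,-0.22,0],"yaw":-1,"grip":1},{"dp":[0.1,-0.22,0],"yaw":-1,"grip":1},{"dp":[0.1,-0.22,0],"yaw":-1,"grip":1},{"dp":[0.1,-0.22,0],"yaw":-1,"grip":1},{"dp":[0.1,-0.22,0],"yaw":-1,"grip":1}])

```text
clock: 2.02
position: [0.5514, -0.1441, 0.2283]
ee_rot: [-0.0, 0.976, 0.216, -0.0]
contact_force: [0.4, -0.3, 0.2]
width: 0.0855
gripper_force: 0.0
```

step_arm(increments=[{"dp":[0.1,-0.22,0],"yaw":-1,"grip":1},{"dp":[0.1,-0.22,0],"yaw":-1,"grip":1},{"dp":[0.1,-0.22,0],"yaw":-1,"grip":1},{"dp":[0,0,0],"yaw":0,"grip":1},{"dp":[0,0,0],"yaw":0,"grip":1}])

```text
clock: 2.65
position: [0.6105, -0.2742, 0.2278]
ee_rot: [-0.001, 1.0, -0.005, -0.001]
contact_force: [-0.4, -0.2, 0.0]
width: 0.0856
gripper_force: 0.0
```

```bash
python3 - <<'E'
from h import *
snap('wrist','w1.png'); s=manip.get_state(); print(s['clock'],s['position'],s['ee_rot'],s['qpos']); print(load('w1.png'))
E
```

```text
2.7 [ 0.61049367 -0.27363503  0.22829217] [-5.77722449e-04  9.99988953e-01 -4.62995423e-03 -5.69242385e-04] [-5.25534310e-01  4.19976656e-01  1.28523311e+00  4.39486413e-04
  1.43794541e+00  1.05446341e+00]
(array([4.12093472e+02, 4.12093472e+02, 3.16279841e+02, 2.43224908e+02,
       2.59722437e-02]), array([[-0.00921118,  0.95598085,  0.29328445,  0.68576846],
       [-0.99995642, -0.00835977, -0.00415637, -0.27513592],
       [-0.00152162, -0.29330996,  0.95601619,  0.37434607],
       [ 0.        ,  0.        ,  0.        ,  1.        ]]))
```

View pics/w1.png

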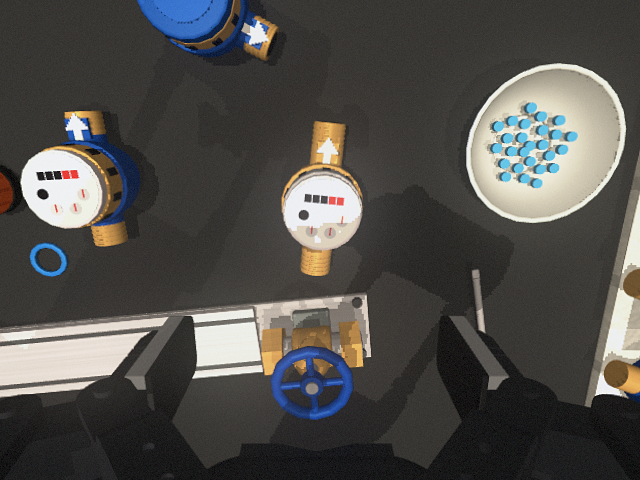

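Wrist view: ref dial centre is about (321,212), with stub ends at (329,123) (arrow) and (315,273). Blue meter dial is about (64,188), with stubs at (84,112) (arrow) and (110,245). The inlet wheel is at (312,382).

```bash
python3 - <<'E'
from h import *
f='w1.png'
def rep(n,dial,a,b):
    c=p2w(f,dial,.072)[0]; q=p2w(f,[a,b],.046); d=q[0]-q[1]; print(n,c.round(4),q.round(4).tolist(),'mid',q.mean(0).round(4),'len',np.linalg.norm(d).round(3),'ang',np.degrees(np.arctan2(d[1],d[0])).round(1))
rep('ref',(321,212),(329,123),(315,273))
rep('meter',(64,188),(84,112),(110,245))
print('wheel',p2w(f,(312,382),.094), 'plate corners',p2w(f,[(368,294),(371,357)],.004))
im=cv2.imread('pics/'+f); h,s,v=cv2.split(cv2.cvtColor(im,cv2.COLOR_BGR2HSV))
for n,m,box in [('ref',(s<90)&(v>120),(270,168,372,258)),('meter',(s<90)&(v>120),(15,145,115,232)),('wheel',(h>105)&(h<125)&(s>150)&(v>60),(260,330,365,430))]:
    x0,y0,x1,y1=box; mm=np.zeros_like(v); mm[y0:y1,x0:x1]=m[y0:y1,x0:x1]; mm=cv2.morphologyEx(mm,cv2.MORPH_OPEN,np.ones((3,3)))
    N,l,st,_=cv2.connectedComponentsWithStats(mm); i=1+st[1:,4].argmax(); hull=cv2.convexHull(np.argwhere(l==i)[:,::-1].astype(np.int32))
    e=cv2.fitEllipse(hull); print(n,np.round(e,1) if 0 else [np.round(t,1).tolist() for t in e],st[i],p2w(f,e[0],.094 if n=='wheel' else .072).round(4))
E
```

```text
ref [ 0.6175 -0.2776  0.072 ] [[0.6809, -0.2843, 0.046], [0.5585, -0.2724, 0.046]] mid [ 0.6197 -0.2783  0.046 ] len 0.123 ang -5.6
meter [ 0.6368 -0.0899  0.072 ] [[0.6899, -0.0999, 0.046], [0.585, -0.1025, 0.046]] mid [ 0.6374 -0.1012  0.046 ] len 0.105 ang 1.5
wheel [[ 0.48497527 -0.26947412  0.094     ]] plate corners [[ 0.51988128 -0.3235231   0.004     ]
 [ 0.44979377 -0.32843927  0.004     ]]
ref [[322.0, 210.1], [79.4, 79.6], 68.0] [ 283  171   79   79 4588] [[ 0.6189 -0.2784  0.072 ]]
meter [[61.3, 188.5], [72.9, 87.7], 129.9] [  20  149   83   80 4552] [[ 0.6365 -0.0878  0.072 ]]
wheel [[311.8, 383.5], [70.5, 81.9], 91.1] [ 271  349   82   71 2566] [[ 0.4836 -0.2693  0.094 ]]
```

step_arm(increments=[{"dp":[0.037,-0.021,-0.2],"yaw":-0.6,"grip":1},{"dp":[0,0,-0.2],"yaw":0,"grip":1},{"dp":[0,0,-0.2],"yaw":0,"grip":1},{"dp":[0,0,-0.2],"yaw":0,"grip":1},{"dp":[0,0,-0.05],"yaw":0,"grip":1}], squeeze=60)

```text
clock: 3.32
position: [0.6163, -0.2764, 0.0563]
ee_rot: [-0.001, 0.999, -0.049, -0.003]
contact_force: [0.1, -0.5, 0.5]
width: 0.0854
gripper_force: 0.0
```

step_arm(increments=[{"dp":[0,0,0],"yaw":0,"grip":1},{"dp":[0,0,0],"yaw":0,"grip":0.75},{"dp":[0,0,0],"yaw":0,"grip":0.5},{"dp":[0,0,0],"yaw":0,"grip":0.5},{"dp":[0,0,0],"yaw":0,"grip":0.5}])

```text
clock: 3.95
position: [0.6197, -0.2792, 0.0615]
ee_rot: [0.001, 0.999, -0.05, 0.002]
contact_force: [-0.2, 1.6, 6.1]
width: 0.0543
gripper_force: 61.8
```

```bash
python3 - <<'E'
from h import *
snap('wrist','w2.png');s=manip.get_state(); print(s['position'],s['ee_rot'],s['width'],s['gripper_force'],s['contact_force'])
E
```

```text
[ 0.61975846 -0.27923443  0.0615373 ] [ 7.56984394e-04  9.98740047e-01 -5.01386253e-02  1.96574364e-03] 0.05424875053048125 61.810795068740845 [-1.43679962  2.06289584  7.09346755]
```

View pics/w2.png

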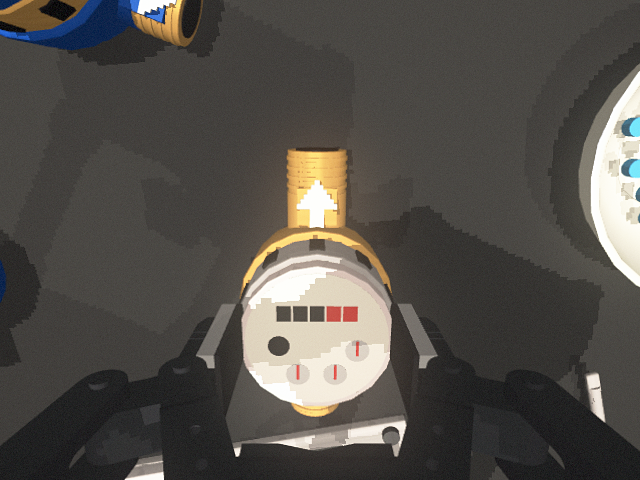

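Wrist view: the jaw is closed on the ref head, dial centre ~(317,337), arrow ahead. The width reads 54, not 62, so I check the centring before lifting.

```bash
python3 - <<'E'
from h import *
f='w2.png'; print(p2w(f,(317,337),.072), 'dial edges',p2w(f,[(243,335),(391,335)],.072))
from scipy.spatial.transform import Rotation as R
s=manip.get_state();q=s['ee_rot'];M=R.from_quat([*q[1:],q[0]]).as_matrix();p=s['position']
for d in (6,25,0,-3): 
  print(d,w2p(f,[p+M@[0,y,d/1000] for y in(-.031,-.027,.027,.031)]).round(0).tolist())
E
```

```text
[[ 0.61687864 -0.27920111  0.072     ]] dial edges [[ 0.62047191 -0.25206962  0.072     ]
 [ 0.61499351 -0.30651409  0.072     ]]
6 [[240.0, 310.0], [250.0, 310.0], [383.0, 310.0], [393.0, 310.0]]
25 [[248.0, 291.0], [256.0, 291.0], [376.0, 291.0], [385.0, 291.0]]
0 [[237.0, 317.0], [248.0, 317.0], [385.0, 317.0], [395.0, 317.0]]
-3 [[236.0, 321.0], [246.0, 321.0], [386.0, 321.0], [397.0, 321.0]]
```

The projection shows the pads really stand 62 mm apart (cols 240/393), so the jaw is on the ring and the width reading is low. Lift.

step_arm(increments=[{"dp":[0,0,0.03],"yaw":0,"grip":0.5},{"dp":[0,0,0.1],"yaw":0,"grip":0.5},{"dp":[0,0,0.15],"yaw":0,"grip":0.5},{"dp":[0,0,0.2],"yaw":0,"grip":0.5},{"dp":[0,0,0.15],"yaw":0,"grip":0.5}], squeeze=80)

```text
clock: 4.62
position: [0.6181, -0.2788, 0.1854]
ee_rot: [-0.0, 0.999, -0.05, -0.0]
contact_force: [0.4, -0.1, -6.4]
width: 0.0528
gripper_force: 85.3
```

```bash
python3 - <<'E'
from h import *
snap('wrist','w3.png');s=manip.get_state(); print(s['position'],s['ee_rot'],s['width'],s['gripper_force'],s['contact_force'],s['moment'])
E
```

```text
[ 0.61985439 -0.27981882  0.19004973] [ 0.00162304  0.99873902 -0.05009577  0.00285621] 0.053253574754757955 85.90994596481323 [ 0.75608826 -0.96544472 -2.39042699] [-0.07014074 -0.06355485  0.04268513]
```

View pics/w3.png

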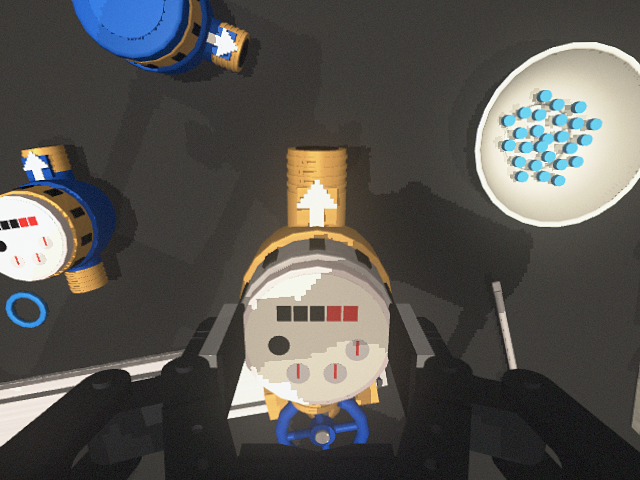

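The ref is held firm and level, arrow along tool x. I carry it over the rail while turning.

step_arm(increments=[{"dp":[-0.06,0.056,0],"yaw":0.97,"grip":0.5},{"dp":[-0.06,0.056,0],"yaw":0.97,"grip":0.5},{"dp":[-0.06,0.056,0],"yaw":0.97,"grip":0.5},{"dp":[-0.06,0.056,0],"yaw":0.97,"grip":0.5},{"dp":[-0.06,0.056,0],"yaw":0.97,"grip":0.5}])

```text
clock: 5.3
position: [0.557, -0.2221, 0.1829]
ee_rot: [-0.001, 0.95, 0.311, -0.001]
contact_force: [0.2, 0.9, -6.1]
width: 0.0535
gripper_force: 85.4
```

step_arm(increments=[{"dp":[-0.06,0.056,0],"yaw":0.97,"grip":0.5},{"dp":[-0.06,0.056,0],"yaw":0.97,"grip":0.5},{"dp":[-0.06,0.056,0],"yaw":0.97,"grip":0.5},{"dp":[-0.06,0.056,0],"yaw":0.97,"grip":0.5},{"dp":[-0.06,0.056,0],"yaw":0.97,"grip":0.5}])

```text
clock: 5.92
position: [0.4969, -0.1661, 0.1832]
ee_rot: [-0.001, 0.778, 0.629, -0.001]
contact_force: [-0.2, -0.3, -5.8]
width: 0.0529
gripper_force: 85.4
```

step_arm(increments=[{"dp":[-0.06,0.056,0],"yaw":0.97,"grip":0.5},{"dp":[-0.06,0.056,0],"yaw":0.97,"grip":0.5},{"dp":[0,0,0],"yaw":0,"grip":0.5},{"dp":[0,0,0],"yaw":0,"grip":0.5}])

```text
clock: 6.42
position: [0.4749, -0.1449, 0.1843]
ee_rot: [0.0, 0.681, 0.732, -0.0]
contact_force: [-0.0, 0.3, -6.2]
width: 0.0529
gripper_force: 85.5
```

```bash
python3 - <<'E'
from h import *
snap('wrist','w4.png');snap('scene','s4.png');snap('side','sd4.png');s=manip.get_state(); print(s['position'],s['ee_rot'],s['width'],s['contact_force'],s['qpos'])
E
```

```text
[ 0.47500025 -0.14498798  0.18444934] [1.92911861e-04 6.80558609e-01 7.32693622e-01 1.20059614e-05] 0.052791677288142276 [ 0.56175887  0.77523301 -6.40823866] [-4.36382812e-01  1.88736444e-01  1.73883787e+00 -1.02075352e-04
  1.21364378e+00 -5.10093898e-01]
```

View pics/w4.png

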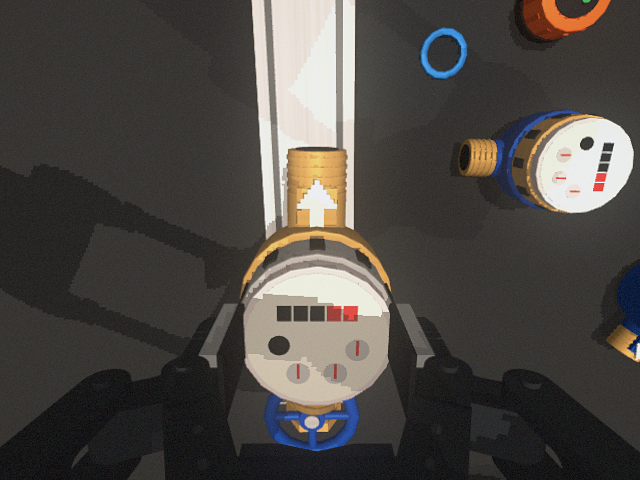

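Wrist view: the rail ahead runs with left edge (252,0)→(266,225), right edge (355,0)→(354,235). The wheel is at (312,422).

```bash
python3 - <<'E'
from h import *
f='w4.png'
L=p2w(f,[(253,0),(259.5,110),(266,215)],.015);Rr=p2w(f,[(355,0),(354.5,110),(354,215)],.015)
print(L.round(4).tolist(),Rr.round(4).tolist())
for A in (L,Rr): d=A[0]-A[-1]; print(np.degrees(np.arctan2(d[1],d[0])))
print('wheel',p2w(f,(312,422),.094))
im=cv2.imread('pics/w4.png'); g=cv2.cvtColor(im,cv2.COLOR_BGR2GRAY)
for r in (5,60,110,140): print(r,g[r,240:370:1].tolist()[:50:2],'|',g[r,335:362].tolist())
S=cv2.imread('pics/scene0.png')[215:300,415:505]; cv2.imwrite('pics/crop2.png',cv2.resize(np.hstack([S]),(630,595),interpolation=3))
E
```

```text
[[0.4222, 0.0007, 0.015], [0.4287, -0.069, 0.015], [0.4362, -0.1468, 0.015]] [[0.4907, 0.0058, 0.015], [0.4976, -0.0639, 0.015], [0.5051, -0.1418, 0.015]]
95.43322659775336
95.5813438564274
wheel [[ 0.4819212  -0.27172225  0.094     ]]
5 [59, 57, 56, 57, 60, 53, 207, 227, 225, 224, 222, 228, 147, 116, 117, 114, 223, 226, 224, 226, 226, 227, 228, 228, 225] | [194, 133, 144, 140, 143, 137, 140, 129, 243, 237, 235, 235, 235, 236, 236, 227, 225, 226, 230, 221, 91, 64, 66, 65, 69, 70, 70]
60 [57, 57, 61, 66, 61, 63, 61, 58, 227, 228, 226, 225, 226, 210, 120, 121, 118, 194, 231, 228, 228, 229, 231, 230, 229] | [239, 140, 147, 149, 147, 144, 144, 151, 243, 237, 237, 236, 236, 236, 237, 235, 237, 236, 239, 227, 60, 69, 74, 76, 74, 80, 76]
110 [64, 65, 63, 68, 65, 69, 71, 67, 68, 161, 231, 228, 227, 226, 229, 122, 119, 116, 172, 231, 226, 227, 228, 230, 228] | [237, 159, 137, 142, 144, 142, 137, 151, 229, 241, 237, 237, 234, 236, 237, 237, 237, 238, 240, 142, 70, 75, 78, 76, 78, 74, 74]
140 [68, 68, 64, 63, 69, 65, 69, 72, 74, 67, 184, 237, 237, 236, 237, 231, 127, 130, 128, 212, 237, 237, 237, 237, 236] | [230, 166, 118, 119, 121, 120, 118, 136, 213, 225, 227, 225, 223, 223, 226, 226, 223, 226, 218, 99, 69, 66, 70, 74, 71, 73, 67]
```

View pics/crop2.png

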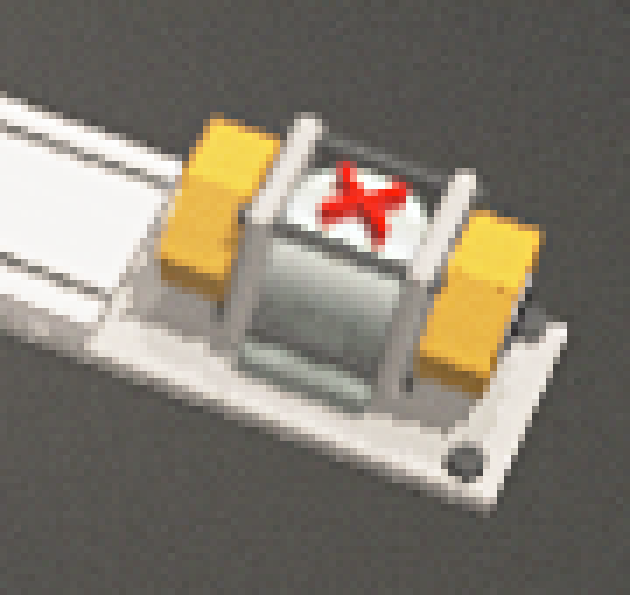

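```bash
python3 - <<'E'
from h import *
f='scene0.png'
c=p2w(f,[(496,262.1),(485.3,287.1)],.004); m=c.mean(0); print(c,m,np.linalg.norm(c[0]-c[1]))
u=np.array([-.0976,.9952]); print('outlet from plate end',m[:2]-.056*u)
print('cross',p2w(f,(467.1,244.6),[.057]))
p=p2w('w1.png',[(368,294),(371,357)],.004).mean(0)[:2]; print('inlet from plate',p+.056*u)
print('inlet side view wheel',p2w('side0.png',(239.5,397),.092))
E
```

```text
[[0.39884523 0.2498838  0.004     ]
 [0.46879243 0.25669339 0.004     ]] [0.43381883 0.2532886  0.004     ] 0.07027788977689936
outlet from plate end [0.43928443 0.1975574 ]
cross [[0.4429511  0.19959285 0.057     ]]
inlet from plate [ 0.47937192 -0.27024999]
inlet side view wheel [[ 0.48107995 -0.27211472  0.092     ]]
```

Rail fit: origin (0.4606,−0.0365), direction 95.6°. Targets are ref (0.4715,−0.148), pipe (0.4596,−0.0265), meter (0.4487,0.0849). Lower the ref.

step_arm(increments=[{"dp":[-0.019,-0.003,-0.12],"yaw":0.16,"grip":0.5},{"dp":[0,0,-0.12],"yaw":0,"grip":0.5},{"dp":[0,0,-0.12],"yaw":0,"grip":0.5},{"dp":[0,0,-0.1],"yaw":0,"grip":0.5},{"dp":[0,0,0],"yaw":0,"grip":0.5}])

```text
clock: 7.2
position: [0.4697, -0.1448, 0.0912]
ee_rot: [-0.002, 0.672, 0.741, -0.001]
contact_force: [-0.8, 0.5, -6.1]
width: 0.0536
gripper_force: 85.9
```

step_arm(increments=[{"dp":[0,0,-0.02],"yaw":0,"grip":0.5},{"dp":[0,0,-0.02],"yaw":0,"grip":0.5},{"dp":[0,0,-0.015],"yaw":0,"grip":0.5},{"dp":[0,0,0],"yaw":0,"grip":0.5}])

```text
clock: 7.7
position: [0.4706, -0.145, 0.0817]
ee_rot: [0.0, 0.671, 0.741, 0.0]
contact_force: [0.1, -0.7, -7.1]
width: 0.0531
gripper_force: 86.0
```

```bash
python3 - <<'E'
from h import *
im=snap('wrist','w5.png');b=snap('side','sd5.png');s=manip.get_state(); print(s['position'],s['ee_rot'],s['width'],s['contact_force'])
cv2.imwrite('pics/c5.png',np.hstack([cv2.resize(b[280:480,160:320],(400,500),interpolation=3),cv2.resize(im,(400,300))[:, :].copy().repeat(1,0) if 0 else cv2.copyMakeBorder(cv2.resize(im,(400,300)),0,200,0,0,0)]))
E
```

```text
[ 0.47076007 -0.14509844  0.08180593] [2.12468009e-04 6.71241663e-01 7.41238543e-01 8.15758516e-05] 0.053297545307836064 [ 0.07755408 -0.36210443 -6.25700461]
```

View pics/c5.png

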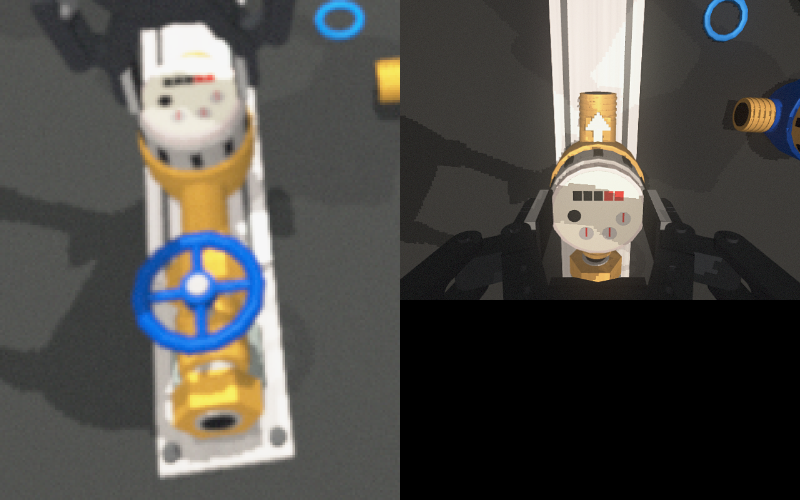

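The ref is centred over the rail, stub in line with it, still hanging. Continue down gently.

step_arm(increments=[{"dp":[0,0,-0.01],"yaw":0,"grip":0.5},{"dp":[0,0,-0.01],"yaw":0,"grip":0.5},{"dp":[0,0,-0.01],"yaw":0,"grip":0.5},{"dp":[0,0,0],"yaw":0,"grip":0.5}])

```text
clock: 8.3
position: [0.4706, -0.1452, 0.0769]
ee_rot: [0.0, 0.671, 0.741, -0.0]
contact_force: [-2.5, 0.9, 4.9]
width: 0.0528
gripper_force: 88.0
```

step_arm(increments=[{"dp":[0,0,0],"yaw":0,"grip":0.65},{"dp":[0,0,0],"yaw":0,"grip":0.8},{"dp":[0,0,0],"yaw":0,"grip":1},{"dp":[0,0,0],"yaw":0,"grip":1},{"dp":[0,0,0.1],"yaw":0,"grip":1}])

```text
clock: 8.93
position: [0.4696, -0.1446, 0.0947]
ee_rot: [-0.002, 0.671, 0.741, -0.0]
contact_force: [-0.1, -0.7, 0.1]
width: 0.0853
gripper_force: 0.0
```

step_arm(increments=[{"dp":[0,0,0.25],"yaw":0,"grip":1},{"dp":[0,0,0.25],"yaw":0,"grip":1},{"dp":[0.085,0.204,0],"yaw":0.98,"grip":1},{"dp":[0.085,0.204,0],"yaw":0.98,"grip":1},{"dp":[0.085,0.204,0],"yaw":0.98,"grip":1}])

```text
clock: 9.55
position: [0.5223, -0.0216, 0.196]
ee_rot: [0.001, 0.491, 0.871, 0.0]
contact_force: [-0.2, 0.4, -0.9]
width: 0.085
gripper_force: 0.0
```

step_arm(increments=[{"dp":[0.085,0.204,0],"yaw":0.98,"grip":1},{"dp":[0.085,0.204,0],"yaw":0.98,"grip":1},{"dp":[0.085,0.204,0],"yaw":0.98,"grip":1},{"dp":[0.085,0.204,0],"yaw":0.98,"grip":1},{"dp":[0.085,0.204,0],"yaw":0.98,"grip":1}])

```text
clock: 10.18
position: [0.6072, 0.1827, 0.1955]
ee_rot: [0.0, 0.145, 0.989, -0.0]
contact_force: [0.0, -0.4, -0.2]
width: 0.0852
gripper_force: 0.0
```

step_arm(increments=[{"dp":[0.085,0.204,0],"yaw":0.98,"grip":1},{"dp":[0.085,0.204,0],"yaw":0.98,"grip":1},{"dp":[0,0,0],"yaw":0,"grip":1},{"dp":[0,0,0],"yaw":0,"grip":1}])

```text
clock: 10.68
position: [0.6402, 0.2625, 0.1951]
ee_rot: [-0.001, 0.001, 1.0, -0.001]
contact_force: [-0.1, 0.5, -0.8]
width: 0.0854
gripper_force: 0.0
```

```bash
python3 - <<'E'
from h import *
snap('wrist','w6.png');snap('scene','s6.png');snap('side','sd6.png');s=manip.get_state(); print(s['position'],s['ee_rot'],s['contact_force'])
E
```

```text
[0.64032472 0.26170901 0.19583045] [-1.12371042e-04  1.68107239e-03  9.99998563e-01 -1.85834112e-04] [ 0.14856631  0.06578965 -0.2839985 ]
```

View pics/w6.png

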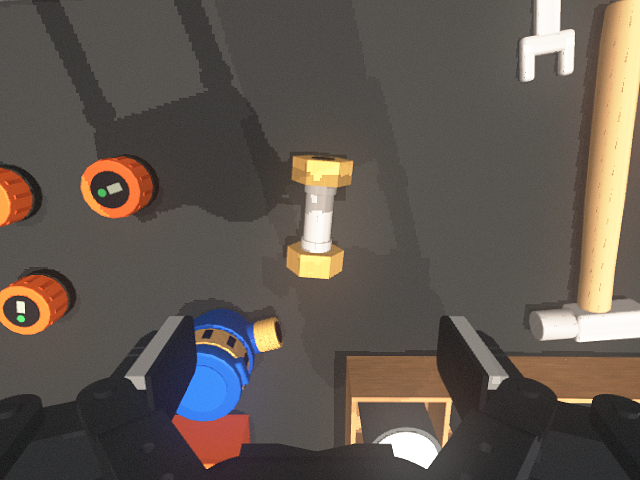

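Wrist view (up is −x, right is +y): tube from (320,187) to (317,247), nut ends (322,157) and (315,275). The chosen reader is at (119,187), the rightmost of the three. An idle meter is at (215,370), near the left finger's y-side.

```bash
python3 - <<'E'
from h import *
f='w6.png'
q=p2w(f,[(319.5,188),(316.5,247)],.026); d=q[0]-q[1]; print(q,q.mean(0),np.linalg.norm(d),np.degrees(np.arctan2(d[1],d[0])))
q=p2w(f,[(323,160),(315,262)],.038); d=q[0]-q[1]; print(q,q.mean(0),np.linalg.norm(d),np.degrees(np.arctan2(d[1],d[0])))
print('idle lid',p2w(f,(212,385),.078),'reader',p2w(f,[(119,186)],.036))
E
```

```text
[[0.6183157  0.26487639 0.026     ]
 [0.6659364  0.2624971  0.026     ]] [0.64212605 0.26368674 0.026     ] 0.047680101440268796 177.13968549414312
[[0.59594887 0.26732142 0.038     ]
 [0.67443903 0.26131704 0.038     ]] [0.63519395 0.26431923 0.038     ] 0.07871949012115309 175.62547727794083
idle lid [[0.7571608  0.18455529 0.078     ]] reader [[0.61519383 0.11636692 0.036     ]]
```

step_arm(increments=[{"dp":[0,0.011,-0.2],"yaw":-0.38,"grip":1},{"dp":[0,0,-0.2],"yaw":0,"grip":1},{"dp":[0,0,-0.2],"yaw":0,"grip":1},{"dp":[0,0,-0.15],"yaw":0,"grip":1},{"dp":[0,0,-0.07],"yaw":0,"grip":1}], squeeze=60)

```text
clock: 11.45
position: [0.6395, 0.2638, 0.0301]
ee_rot: [-0.001, 0.03, 1.0, -0.0]
contact_force: [-0.1, 0.6, -0.8]
width: 0.0853
gripper_force: 0.0
```

step_arm(increments=[{"dp":[0,0,0],"yaw":0,"grip":0.7},{"dp":[0,0,0],"yaw":0,"grip":0.4},{"dp":[0,0,0],"yaw":0,"grip":0.1},{"dp":[0,0,0],"yaw":0,"grip":0},{"dp":[0,0,0],"yaw":0,"grip":0}])

```text
clock: 12.08
position: [0.6408, 0.2652, 0.0321]
ee_rot: [0.0, 0.029, 1.0, 0.0]
contact_force: [-0.8, 0.1, -0.4]
width: -0.0002
gripper_force: 0.0
```

step_arm(increments=[{"dp":[0,0,0],"yaw":0,"grip":0},{"dp":[0,0,0],"yaw":0,"grip":0}])

```text
clock: 12.32
position: [0.6406, 0.2652, 0.0316]
ee_rot: [-0.0, 0.029, 1.0, 0.0]
contact_force: [0.7, -0.1, -0.0]
width: 0.0004
gripper_force: 0.0
```

The jaw shut on nothing, so I look before acting.

```bash
python3 - <<'E'
from h import *
a=snap('wrist','w7.png');b=snap('scene','s7.png');s=manip.get_state();print(s['position'],s['width'])
cv2.imwrite('pics/c7.png',np.hstack([cv2.resize(a,(400,300)),cv2.resize(b[270:420,370:570],(400,300),interpolation=3)]))
E
```

```text
[0.64064016 0.26511191 0.03155536] 0.000282283338221809
```

View pics/c7.png

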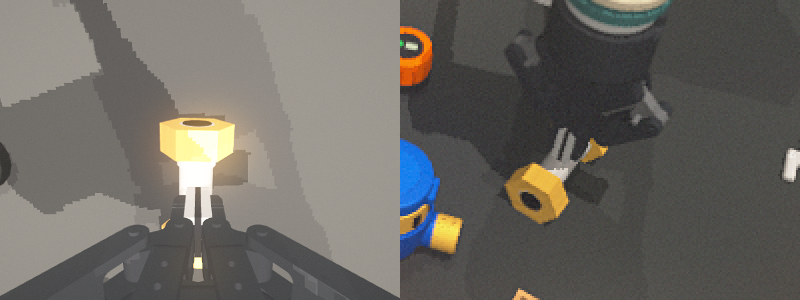

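```bash
python3 - <<'E'
from h import *
from scipy.spatial.transform import Rotation as R
f='w7.png'
s=manip.get_state();q=s['ee_rot'];M=R.from_quat([*q[1:],q[0]]).as_matrix();p=s['position']
for d in(0,.006,.025): print(d,w2p(f,[p+M@[.011,0,d]]).round(0).tolist(),w2p('s7.png',[p+M@[-.011,0,d]]).round(0).tolist())
print(w2p(f,[[.64,.264,.02],[.602,.266,.02],[.595,.266,.02]]).round(0).tolist())
a=cv2.imread('pics/w7.png');b=cv2.imread('pics/s7.png')
cv2.imwrite('pics/c7b.png',np.hstack([cv2.resize(a[220:460,220:420],(400,480),interpolation=3),cv2.resize(b[320:380,420:470],(400,480),interpolation=3)]))
E
```

```text
0 [[316.0, 289.0]] [[449.0, 351.0]]
0.006 [[316.0, 283.0]] [[448.0, 354.0]]
0.025 [[316.0, 266.0]] [[446.0, 361.0]]
[[313.0, 301.0], [313.0, 212.0], [311.0, 194.0]]
```

View pics/c7b.png

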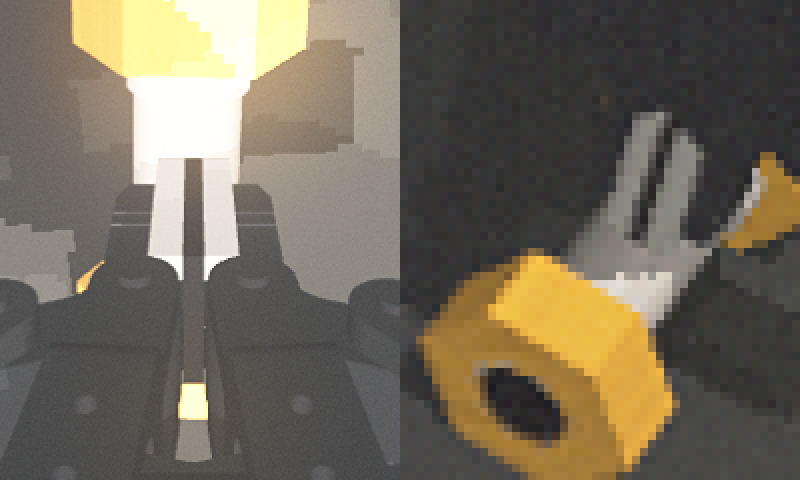

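The shut fingertips stand on top of the tube, (450,349) in the scene, which projects to about TCP level. So they reach roughly 25 mm less far than I assumed, and the ref was held only by its 54 mm bezel. I open and feel down carefully for the bench.

step_arm(increments=[{"dp":[0,0,0.02],"yaw":0,"grip":1},{"dp":[0,0,0],"yaw":0,"grip":1},{"dp":[0,0,0],"yaw":0,"grip":1},{"dp":[0,0,0],"yaw":0,"grip":1},{"dp":[0,0,-0.04],"yaw":0,"grip":1}])

```text
clock: 13.05
position: [0.6412, 0.2653, 0.028]
ee_rot: [0.001, 0.029, 1.0, 0.0]
contact_force: [-0.2, 0.6, -0.6]
width: 0.0854
gripper_force: 0.0
```

step_arm(increments=[{"dp":[0,0,-0.025],"yaw":0,"grip":1},{"dp":[0,0,-0.025],"yaw":0,"grip":1},{"dp":[0,0,0],"yaw":0,"grip":1}])

```text
clock: 13.42
position: [0.6402, 0.265, 0.0168]
ee_rot: [-0.001, 0.029, 1.0, -0.0]
contact_force: [-0.2, 0.2, 0.2]
width: 0.0851
gripper_force: 0.0
```

```bash
python3 - <<'E'
from h import *
a=snap('wrist','w8.png');b=snap('scene','s8.png');s=manip.get_state();print(s['position'],s['width'],s['contact_force'])
cv2.imwrite('pics/c8.png',np.hstack([cv2.resize(a,(400,300)),cv2.resize(b[270:420,370:570],(400,300),interpolation=3)]))
E
```

```text
[0.64067615 0.26514657 0.01753313] 0.08546172840077232 [ 0.76389701  0.2656896  -0.98052177]
```

View pics/c8.png

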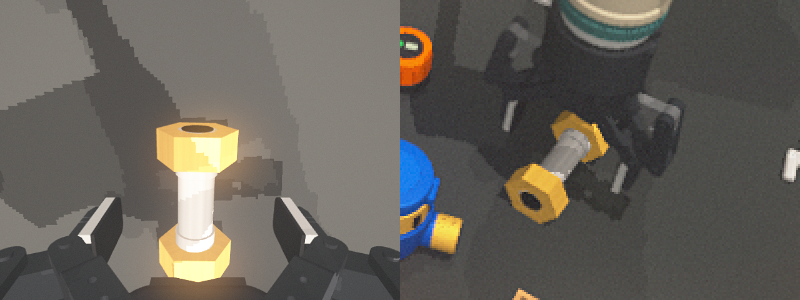

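```bash
python3 - <<'E'
from h import *
from scipy.spatial.transform import Rotation as R
s=manip.get_state();q=s['ee_rot'];M=R.from_quat([*q[1:],q[0]]).as_matrix();p=s['position']
for d in(-.02,-.01,0,.012): print(d,[(w2p('s8.png',[p+M@[x,y,d]])[0]-[370,270]).round(0).tolist() for x,y in((-.011,.0425),(.011,.0425),(-.011,-.0425),(.011,-.0425))])
E
```

```text
-0.02 [[105.0, 93.0], [111.0, 83.0], [56.0, 65.0], [62.0, 56.0]]
-0.01 [[103.0, 97.0], [110.0, 87.0], [55.0, 69.0], [61.0, 60.0]]
0 [[102.0, 101.0], [108.0, 91.0], [54.0, 73.0], [61.0, 64.0]]
0.012 [[101.0, 105.0], [107.0, 95.0], [53.0, 77.0], [59.0, 68.0]]
```

step_arm(increments=[{"dp":[0,0,-0.015],"yaw":0,"grip":1},{"dp":[0,0,-0.015],"yaw":0,"grip":1},{"dp":[0,0,0],"yaw":0,"grip":1}])

```text
clock: 13.9
position: [0.6404, 0.265, 0.0113]
ee_rot: [-0.0, 0.029, 1.0, -0.0]
contact_force: [0.9, 0.5, -0.4]
width: 0.0851
gripper_force: 0.0
```

step_arm(increments=[{"dp":[0,0,-0.015],"yaw":0,"grip":1},{"dp":[0,0,-0.01],"yaw":0,"grip":1},{"dp":[0,0,0],"yaw":0,"grip":1}])

```text
clock: 14.28
position: [0.6405, 0.2651, 0.0064]
ee_rot: [-0.0, 0.029, 1.0, -0.0]
contact_force: [-0.2, 0.7, 0.1]
width: 0.0856
gripper_force: 0.0
```

step_arm(increments=[{"dp":[0,0,0],"yaw":0,"grip":0.6},{"dp":[0,0,0],"yaw":0,"grip":0.3},{"dp":[0,0,0],"yaw":0,"grip":0.1},{"dp":[0,0,0],"yaw":0,"grip":0},{"dp":[0,0,0],"yaw":0,"grip":0}])

```text
clock: 14.9
position: [0.6408, 0.2652, 0.007]
ee_rot: [0.0, 0.029, 1.0, 0.0]
contact_force: [-0.3, 0.4, 2.3]
width: 0.0199
gripper_force: 58.9
```

Gripped at 20 mm, essentially the 22 mm tube. I find the pipe's middle relative to the TCP from the side view: nut outer ends at (306.7,181) and (350,181).

```bash
python3 - <<'E'
from h import *
q=p2w('side0.png',[(306.7,181),(350,181)],.02); print(q.round(4).tolist(),q.mean(0),np.linalg.norm(q[0]-q[1]))
q=p2w('sd6.png',[(306.7,181),(350,181)],.02); print(q.mean(0))
# current side view gold mask around pipe
im=snap('wrist','w9.png'); h,s,v=cv2.split(cv2.cvtColor(im,cv2.COLOR_BGR2HSV)); m=((h>14)&(h<32)&(s>100)&(v>100)).astype(np.uint8); m=cv2.morphologyEx(m,cv2.MORPH_OPEN,np.ones((3,3)))
N,l,st,c=cv2.connectedComponentsWithStats(m); print([ (st[i].tolist()) for i in range(1,N) if st[i,4]>60])
for f in('side0.png','scene0.png'):
  im=cv2.imread('pics/'+f); h,s,v=cv2.split(cv2.cvtColor(im,cv2.COLOR_BGR2HSV)); m=((h>14)&(h<32)&(s>120)&(v>80)).astype(np.uint8)
  N,l,st,c=cv2.connectedComponentsWithStats(m); x0,y0,x1,y1=(295,165,360,200) if f[1]=='i' else (415,315,485,385)
  k=[i for i in range(1,N) if st[i,4]>30 and x0<c[i][0]<x1 and y0<c[i][1]<y1]
  print(f,[(st[i].tolist(),c[i].round(1).tolist()) for i in k]); 
  if len(k)==2: print(p2w(f,(c[k[0]]+c[k[1]])/2,.02))
E
```

```text
[[0.5946, 0.2671, 0.02], [0.6884, 0.2596, 0.02]] [0.64150362 0.26331549 0.02      ] 0.09406854288804375
[0.64150362 0.26331549 0.02      ]
[[247, 199, 141, 87, 7133], [275, 409, 83, 35, 1806]]
side0.png [([306, 170, 10, 22, 195], [310.7, 180.2]), ([340, 170, 10, 22, 200], [344.7, 180.3])]
[[0.64027748 0.2661043  0.02      ]]
scene0.png [([446, 322, 31, 29, 427], [462.6, 334.1]), ([422, 351, 33, 31, 577], [438.5, 365.7])]
[[0.63935811 0.26360052 0.02      ]]
```

step_arm(increments=[{"dp":[0,0,0.1],"yaw":0,"grip":0},{"dp":[0,0,0.25],"yaw":0,"grip":0},{"dp":[0,0,0.25],"yaw":0,"grip":0},{"dp":[-0.09,-0.146,0.1],"yaw":-0.943,"grip":0},{"dp":[-0.09,-0.146,0],"yaw":-0.943,"grip":0}])

```text
clock: 15.58
position: [0.6053, 0.2066, 0.1483]
ee_rot: [0.002, 0.172, 0.985, 0.001]
contact_force: [1.0, -0.9, -2.0]
width: 0.0201
gripper_force: 59.0
```

step_arm(increments=[{"dp":[-0.09,-0.146,0],"yaw":-0.943,"grip":0},{"dp":[-0.09,-0.146,0],"yaw":-0.943,"grip":0},{"dp":[-0.09,-0.146,0],"yaw":-0.943,"grip":0},{"dp":[-0.09,-0.146,0],"yaw":-0.943,"grip":0},{"dp":[-0.09,-0.146,0],"yaw":-0.943,"grip":0}])

```text
clock: 16.2
position: [0.5134, 0.0599, 0.1459]
ee_rot: [-0.001, 0.503, 0.864, -0.0]
contact_force: [0.3, -0.1, -2.5]
width: 0.0196
gripper_force: 58.8
```

step_arm(increments=[{"dp":[-0.09,-0.146,0],"yaw":-0.943,"grip":0},{"dp":[-0.09,-0.146,0],"yaw":-0.943,"grip":0},{"dp":[-0.09,-0.146,0],"yaw":-0.943,"grip":0},{"dp":[0,0,0],"yaw":0,"grip":0},{"dp":[0,0,0],"yaw":0,"grip":0}])

```text
clock: 16.82
position: [0.4608, -0.0266, 0.1465]
ee_rot: [-0.0, 0.672, 0.741, 0.0]
contact_force: [1.0, -0.7, -2.4]
width: 0.02
gripper_force: 59.0
```

```bash
python3 - <<'E'
from h import *
f='w10.png'; im=snap('wrist',f); snap('scene','s10.png'); snap('side','sd10.png'); s=manip.get_state(); print(s['position'],s['ee_rot'],s['width'],s['contact_force'])
# check ref placed: dial in side view
for f,seed in (('sd6.png',(.4715,-.148)),('s6.png',(.4715,-.148))):
  im=cv2.imread('pics/'+f); h,S,v=cv2.split(cv2.cvtColor(im,cv2.COLOR_BGR2HSV)); p=w2p(f,[[*seed,.087]])[0]; x,y=p.round().astype(int)
  # red digits and gold body near expected location
  for n,m,r in (('red',((h<6)|(h>174))&(S>120)&(v>90),25),('gold',(h>14)&(h<32)&(S>110)&(v>70),70)):
    mm=np.zeros_like(v); mm[max(0,y-r):y+r,x-r:x+r]=m[max(0,y-r):y+r,x-r:x+r]; N,l,st,c=cv2.connectedComponentsWithStats(mm); print(f,(x,y),n,[(st[i].tolist(),c[i].round(1).tolist()) for i in range(1,N) if st[i,4]>12])
E
```

```text
[ 0.4611224  -0.02621905  0.14651813] [-1.71234740e-05  6.71274355e-01  7.41208950e-01  1.81321577e-04] 0.019914330268083993 [ 0.70431299 -1.18045374 -2.04945413]
sd6.png (np.int64(237), np.int64(319)) red []
sd6.png (np.int64(237), np.int64(319)) gold [([216, 327, 46, 46, 739], [241.7, 355.0]), ([227, 381, 9, 8, 48], [232.0, 385.2]), ([241, 380, 16, 9, 99], [247.7, 384.6])]
s6.png (np.int64(298), np.int64(171)) red []
s6.png (np.int64(298), np.int64(171)) gold [([228, 159, 101, 50, 1525], [273.5, 184.5]), ([288, 234, 7, 7, 32], [290.2, 237.8])]
```

step_arm(increments=[{"dp":[-0.007,-0.002,-0.2],"yaw":0,"grip":0},{"dp":[0,0,-0.2],"yaw":0,"grip":0},{"dp":[0,0,-0.15],"yaw":0,"grip":0},{"dp":[0,0,-0.03],"yaw":0,"grip":0},{"dp":[0,0,0],"yaw":0,"grip":0}])

```text
clock: 17.6
position: [0.4599, -0.027, 0.0309]
ee_rot: [0.0, 0.671, 0.741, 0.0]
contact_force: [0.6, 0.3, -3.2]
width: 0.0198
gripper_force: 59.0
```

step_arm(increments=[{"dp":[0,0,-0.01],"yaw":0,"grip":0},{"dp":[0,0,-0.01],"yaw":0,"grip":0},{"dp":[0,0,-0.01],"yaw":0,"grip":0},{"dp":[0,0,0],"yaw":0,"grip":0}])

```text
clock: 18.1
position: [0.4592, -0.0273, 0.0247]
ee_rot: [0.0, 0.672, 0.741, 0.0]
contact_force: [-0.2, 0.2, -1.6]
width: 0.0203
gripper_force: 59.0
```

step_arm(increments=[{"dp":[0,0,-0.008],"yaw":0,"grip":0},{"dp":[0,0,-0.008],"yaw":0,"grip":0},{"dp":[0,0,0],"yaw":0,"grip":0}])

```text
clock: 18.48
position: [0.4594, -0.0273, 0.022]
ee_rot: [0.0, 0.672, 0.741, 0.0]
contact_force: [-0.9, 0.6, 5.8]
width: 0.0192
gripper_force: 60.0
```

step_arm(increments=[{"dp":[0,0,0],"yaw":0,"grip":0.3},{"dp":[0,0,0],"yaw":0,"grip":0.7},{"dp":[0,0,0],"yaw":0,"grip":1},{"dp":[0,0,0],"yaw":0,"grip":1},{"dp":[0,0,0.15],"yaw":0,"grip":1}])

```text
clock: 19.1
position: [0.4574, -0.0269, 0.0501]
ee_rot: [-0.002, 0.672, 0.741, -0.001]
contact_force: [0.1, -0.2, 0.7]
width: 0.0852
gripper_force: 0.0
```

step_arm(increments=[{"dp":[0,0,0.25],"yaw":0,"grip":1},{"dp":[0,0,0.25],"yaw":0,"grip":1},{"dp":[0,0,0.25],"yaw":0,"grip":1},{"dp":[0.08,-0.028,0],"yaw":-0.995,"grip":1},{"dp":[0.08,-0.028,0],"yaw":-0.995,"grip":1}])

```text
clock: 19.73
position: [0.4919, -0.0386, 0.2025]
ee_rot: [0.001, 0.776, 0.631, 0.001]
contact_force: [-0.4, 0.4, -0.8]
width: 0.0852
gripper_force: 0.0
```

step_arm(increments=[{"dp":[0.08,-0.028,0],"yaw":-0.995,"grip":1},{"dp":[0.08,-0.028,0],"yaw":-0.995,"grip":1},{"dp":[0.08,-0.028,0],"yaw":-0.995,"grip":1},{"dp":[0.08,-0.028,0],"yaw":-0.995,"grip":1},{"dp":[0.08,-0.028,0],"yaw":-0.995,"grip":1}])

```text
clock: 20.35
position: [0.5716, -0.0666, 0.2011]
ee_rot: [-0.0, 0.953, 0.304, -0.0]
contact_force: [-0.5, -0.0, -0.7]
width: 0.0855
gripper_force: 0.0
```

step_arm(increments=[{"dp":[0.08,-0.028,0],"yaw":-0.995,"grip":1},{"dp":[0.08,-0.028,0],"yaw":-0.995,"grip":1},{"dp":[0.08,-0.028,0],"yaw":-0.995,"grip":1},{"dp":[0.08,-0.028,0],"yaw":-0.995,"grip":1},{"dp":[0,0,0],"yaw":0,"grip":1}])

```text
clock: 20.98
position: [0.6358, -0.0892, 0.2007]
ee_rot: [-0.0, 1.0, 0.014, -0.0]
contact_force: [-0.4, 0.3, -0.7]
width: 0.0856
gripper_force: 0.0
```

```bash
python3 - <<'E'
from h import *
manip.get_state(); f='w11.png'; im=snap('wrist',f); a=snap('side','sd11.png'); b=snap('scene','s11.png'); s=manip.get_state(); print(s['clock'],s['position'],s['ee_rot'])
cv2.imwrite('pics/last.png',np.vstack([np.hstack([cv2.resize(a[160:480,180:340],(400,600)[0:2] if 0 else (300,600),interpolation=3),np.vstack([cv2.resize(im,(480,300)),cv2.resize(b[110:320,210:510],(480,300),interpolation=3)])])]))
E
```

```text
21.125 [ 0.63438156 -0.08854451  0.20116381] [-1.71174044e-04  9.99898503e-01  1.42307844e-02 -6.63289437e-04]
```

View pics/last.png

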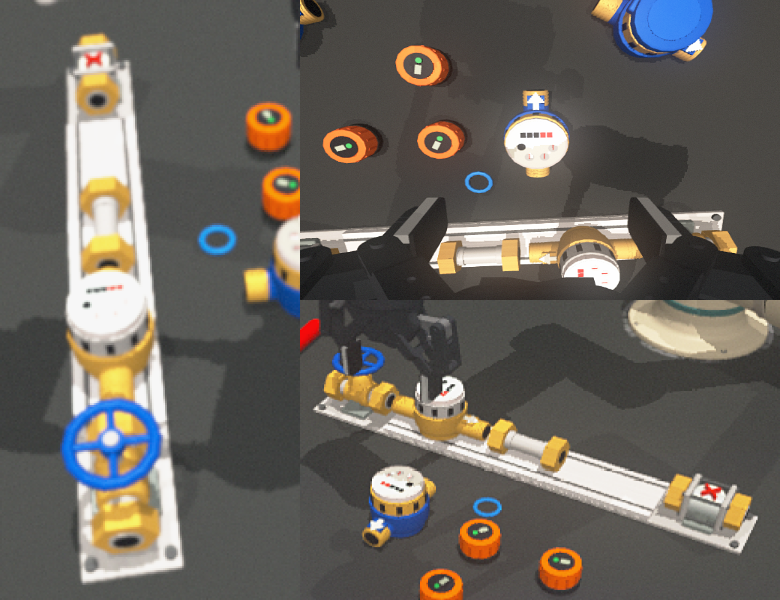

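Composite: the ref stands in line on the rail, arrow towards the pipe. The pipe lies in line with even gaps either side of the ref. The meter dial is at wrist full-res (315,227) and its arrow stub at (315,147). Numbers next.

```bash
python3 - <<'E'
from h import *
f='w11.png'; im=cv2.imread('pics/'+f); h,s,v=cv2.split(cv2.cvtColor(im,cv2.COLOR_BGR2HSV))
O=np.array([.4606,-.0365]);u=np.array([-.0976,.9952])
def st(P): d=np.atleast_2d(P)[:,:2]-O; return np.c_[d@u,d@[u[1],-u[0]]].round(4).tolist()
def blobs(m,box,a):
    x0,y0,x1,y1=box; mm=np.zeros_like(v); mm[y0:y1,x0:x1]=m[y0:y1,x0:x1]; N,l,t,c=cv2.connectedComponentsWithStats(mm)
    return [(t[i].tolist(),c[i].round(1)) for i in range(1,N) if t[i,4]>a],l
gold=((h>14)&(h<32)&(s>100)&(v>70)).astype(np.uint8)
b,_=blobs(gold,(150,360,480,479),60); print('gold',b)
for t,c in b:
    x,y,w,hh,a=t; print(' ends s,t at z=.05:',st(p2w(f,[(x,y+hh/2),(x+w,y+hh/2)],.050)))
# meter dial
x0,y0,x1,y1=(265,180,365,275); m=np.zeros_like(v); m[y0:y1,x0:x1]=((s<60)&(v>150))[y0:y1,x0:x1]; N,l,t,c=cv2.connectedComponentsWithStats(m); i=1+t[1:,4].argmax(); hull=cv2.convexHull(np.argwhere(l==i)[:,::-1].astype(np.int32)); e=cv2.fitEllipse(hull); print('dial',e,p2w(f,e[0],.072))
q=p2w(f,[(314.7,147),(317.3,281.6)],.046); d=q[0]-q[1]; print(q,np.degrees(np.arctan2(d[1],d[0])))
# ref dial in side / scene
for g,z in (('sd11.png',.087),('s11.png',.087)):
    im=cv2.imread('pics/'+g); hh,S,V=cv2.split(cv2.cvtColor(im,cv2.COLOR_BGR2HSV)); k=((hh>14)&(hh<32)&(S>110)&(V>70)).astype(np.uint8); N,l,t,c=cv2.connectedComponentsWithStats(k)
    print(g,[t[i].tolist() for i in range(1,N) if t[i,4]>40 and ((195<c[i][0]<290 and c[i][1]>170) if g[1]=='d' else (215<c[i][0]<510 and 130<c[i][1]<310))])
    print('pred', {n:w2p(g,[[*(O+u*sv),zz]]).round(0).tolist() for n,sv,zz in (('refmid',-.112,.087),('refend+',-.047,.035),('refend-',-.177,.035),('pipe-',-.035,.035),('pipe+',.055,.035))})
E
```

```text
gold [([305, 361, 152, 69, 3854], array([377.8, 391.8])), ([269, 382, 25, 52, 1135], array([280.2, 408.1])), ([183, 386, 33, 53, 1308], array([197.6, 412.2]))]
 ends s,t at z=.05: [[-0.0497, 0.0196], [-0.1778, 0.0112]]
 ends s,t at z=.05: [[-0.018, 0.0093], [-0.0393, 0.0078]]
 ends s,t at z=.05: [[0.0557, 0.0103], [0.0277, 0.0081]]
dial ((315.0818786621094, 229.49436950683594), (81.36213684082031, 82.98617553710938), 88.64835357666016) [[ 0.63668665 -0.0884192   0.072     ]]
[[ 0.69048779 -0.08658064  0.046     ]
 [ 0.58730991 -0.09146459  0.046     ]] 2.7100849639750497
sd11.png [[222, 178, 16, 6, 71], [221, 199, 22, 22, 286], [223, 255, 26, 20, 292], [224, 285, 28, 21, 412], [215, 327, 47, 46, 743], [226, 381, 10, 14, 81], [241, 380, 16, 12, 127], [244, 397, 14, 15, 113], [229, 401, 9, 12, 63], [229, 416, 36, 39, 864]]
pred {'refmid': [[237.0, 319.0]], 'refend+': [[239.0, 307.0]], 'refend-': [[244.0, 378.0]], 'pipe-': [[238.0, 301.0]], 'pipe+': [[235.0, 262.0]]}
s11.png [[225, 159, 104, 50, 1568], [327, 193, 19, 25, 257], [360, 205, 19, 25, 294], [438, 232, 17, 26, 256], [254, 234, 41, 27, 330], [475, 245, 17, 26, 273], [310, 264, 25, 18, 160], [249, 269, 17, 14, 120], [361, 284, 25, 20, 181]]
pred {'refmid': [[298.0, 171.0]], 'refend+': [[327.0, 202.0]], 'refend-': [[271.0, 182.0]], 'pipe-': [[332.0, 204.0]], 'pipe+': [[374.0, 219.0]]}
```

Ref ends at s≈(−0.178,−0.050) and pipe ends at s≈(−0.039,0.056), both as planned. Now grip the blue meter, lower on its ring this time.

step_arm(increments=[{"dp":[0.011,0,-0.25],"yaw":0,"grip":1},{"dp":[0,0,-0.25],"yaw":0,"grip":1},{"dp":[0,0,-0.2],"yaw":0,"grip":1},{"dp":[0,0,-0.095],"yaw":0,"grip":1},{"dp":[0,0,0],"yaw":0,"grip":1}], squeeze=80)

```text
clock: 21.75
position: [0.6354, -0.0882, 0.0409]
ee_rot: [-0.001, 1.0, 0.014, -0.002]
contact_force: [0.6, 0.1, -0.3]
width: 0.0853
gripper_force: 0.0
```

step_arm(increments=[{"dp":[0,0,0],"yaw":0,"grip":0.75},{"dp":[0,0,0],"yaw":0,"grip":0.5},{"dp":[0,0,0],"yaw":0,"grip":0.5},{"dp":[0,0,0],"yaw":0,"grip":0.5}])

```text
clock: 22.25
position: [0.6387, -0.0888, 0.0449]
ee_rot: [0.0, 1.0, 0.013, 0.002]
contact_force: [-1.9, 1.8, 5.9]
width: 0.059
gripper_force: 87.2
```

```bash
cat > dial.py <<'E'
from h import *
from scipy.spatial.transform import Rotation as R
def dial(f,zrel,box):
    im=snap('wrist',f); s=manip.get_state(); print(s['position'],s['ee_rot'],s['width'],s['contact_force'])
    h,S,v=cv2.split(cv2.cvtColor(im,cv2.COLOR_BGR2HSV)); x0,y0,x1,y1=box; m=np.zeros_like(v); m[y0:y1,x0:x1]=((S<70)&(v>130))[y0:y1,x0:x1]
    N,l,t,c=cv2.connectedComponentsWithStats(m); i=1+t[1:,4].argmax(); e=cv2.fitEllipse(cv2.convexHull(np.argwhere(l==i)[:,::-1].astype(np.int32)))
    q=s['ee_rot'];M=R.from_quat([*q[1:],q[0]]).as_matrix(); P=p2w(f,e[0],zrel)[0]; print(t[i],[np.round(k,1) for k in e],P.round(4),'tool frame',(M.T@(P-s['position'])).round(4))
E
python3 -c "
from dial import *
dial('w12.png',.072,(230,250,410,460))"
```

```text
[ 0.63867203 -0.08874895  0.04486528] [2.42099928e-04 9.99908447e-01 1.34019204e-02 1.85132705e-03] 0.05837583540512331 [-0.68103935  0.60141384  6.02944924]
[  230   275   174   162 20230] [array([316.1, 356.6]), array([162.3, 174.4]), np.float64(90.0)] [ 0.638  -0.0888  0.072 ] tool frame [-0.0005  0.0001 -0.0271]
```

step_arm(increments=[{"dp":[0,0,0.05],"yaw":0,"grip":0.5},{"dp":[0,0,0.2],"yaw":0,"grip":0.5},{"dp":[0,0,0.25],"yaw":0,"grip":0.5},{"dp":[0,0,0.2],"yaw":0,"grip":0.5},{"dp":[-0.086,0.08,0],"yaw":0.99,"grip":0.5}])

```text
clock: 22.92
position: [0.6236, -0.0745, 0.1866]
ee_rot: [0.002, 0.996, 0.089, 0.005]
contact_force: [-0.7, 0.7, -6.3]
width: 0.0586
gripper_force: 88.9
```

step_arm(increments=[{"dp":[-0.086,0.08,0],"yaw":0.99,"grip":0.5},{"dp":[-0.086,0.08,0],"yaw":0.99,"grip":0.5},{"dp":[-0.086,0.08,0],"yaw":0.99,"grip":0.5},{"dp":[-0.086,0.08,0],"yaw":0.99,"grip":0.5},{"dp":[-0.086,0.08,0],"yaw":0.99,"grip":0.5}])

```text
clock: 23.55
position: [0.5327, 0.0076, 0.182]
ee_rot: [-0.0, 0.895, 0.445, -0.001]
contact_force: [0.2, 0.2, -6.9]
width: 0.0591
gripper_force: 88.6
```

step_arm(increments=[{"dp":[-0.086,0.08,0],"yaw":0.99,"grip":0.5},{"dp":[-0.086,0.08,0],"yaw":0.99,"grip":0.5},{"dp":[-0.086,0.08,0],"yaw":0.99,"grip":0.5},{"dp":[-0.086,0.08,0],"yaw":0.99,"grip":0.5},{"dp":[-0.086,0.08,0],"yaw":0.99,"grip":0.5}])

```text
clock: 24.18
position: [0.4467, 0.0875, 0.1821]
ee_rot: [-0.0, 0.673, 0.74, -0.001]
contact_force: [0.4, 0.5, -6.1]
width: 0.0586
gripper_force: 88.6
```

step_arm(increments=[{"dp":[0,0,0],"yaw":0,"grip":0.5},{"dp":[0,0,0],"yaw":0,"grip":0.5}])

```text
clock: 24.42
position: [0.4485, 0.0868, 0.1825]
ee_rot: [0.001, 0.675, 0.738, 0.0]
contact_force: [0.7, -0.5, -6.7]
width: 0.0593
gripper_force: 88.6
```

```bash
python3 - <<'E'
from dial import *
dial('w13.png',manip.get_state()['position'][2]+.027,(240,250,400,460))
f='w13.png'; im=cv2.imread('pics/'+f); g=cv2.cvtColor(im,cv2.COLOR_BGR2GRAY); h,S,v=cv2.split(cv2.cvtColor(im,cv2.COLOR_BGR2HSV))
for r in (20,80,140,200,240): 
    k=np.where((S[r]>100)&(h[r]>14)&(h[r]<32)&(v[r]>80))[0]; w=np.where((S[r]<50)&(v[r]>150))[0]
    print(r,'gold',(k.min(),k.max(),len(k)) if len(k) else None,'white',(w.min(),w.max(),len(w)) if len(w) else None)
# red cross/outlet
k=np.argwhere(((h<6)|(h>174))&(S>150)&(v>120)); print(k.mean(0),k.min(0),k.max(0),len(k))
E
```

```text
[0.4487568  0.08671532 0.18253594] [4.79875301e-04 6.75207181e-01 7.37627968e-01 1.13846382e-04] 0.058558073652037794 [ 0.80720781 -0.11676805 -6.98431204]
[  240   275   160   172 19856] [array([315.5, 361.5]), array([171.1, 176.2]), np.float64(19.2)] [0.4489 0.0838 0.2095] tool frame [-0.0029 -0.0001 -0.027 ]
20 gold None white (np.int64(264), np.int64(363), 27)
80 gold None white (np.int64(266), np.int64(361), 72)
140 gold None white (np.int64(269), np.int64(360), 92)
200 gold (np.int64(284), np.int64(345), 16) white (np.int64(270), np.int64(359), 49)
240 gold None white (np.int64(272), np.int64(272), 1)
[239.14508929 333.01116071] [ 37 296] [406 559] 896
```

step_arm(increments=[{"dp":[0,0,-0.15],"yaw":0.06,"grip":0.5},{"dp":[0,0,-0.15],"yaw":0,"grip":0.5},{"dp":[0,0,-0.15],"yaw":0,"grip":0.5},{"dp":[0,0,-0.1],"yaw":0,"grip":0.5},{"dp":[0,0,0],"yaw":0,"grip":0.5}])

```text
clock: 25.1
position: [0.4475, 0.0865, 0.0711]
ee_rot: [-0.001, 0.672, 0.741, -0.001]
contact_force: [-0.8, 1.0, -4.7]
width: 0.0587
gripper_force: 88.5
```

step_arm(increments=[{"dp":[0,0,-0.015],"yaw":0,"grip":0.5},{"dp":[0,0,-0.015],"yaw":0,"grip":0.5},{"dp":[0,0,-0.01],"yaw":0,"grip":0.5},{"dp":[0,0,0],"yaw":0,"grip":0.5}])

```text
clock: 25.6
position: [0.4483, 0.0872, 0.0646]
ee_rot: [0.0, 0.672, 0.741, 0.0]
contact_force: [-0.8, -0.3, -5.2]
width: 0.059
gripper_force: 88.5
```

step_arm(increments=[{"dp":[0,0,-0.01],"yaw":0,"grip":0.5},{"dp":[0,0,-0.01],"yaw":0,"grip":0.5},{"dp":[0,0,-0.005],"yaw":0,"grip":0.5},{"dp":[0,0,0],"yaw":0,"grip":0.5}])

```text
clock: 26.1
position: [0.4483, 0.0869, 0.0599]
ee_rot: [0.0, 0.671, 0.741, -0.0]
contact_force: [-1.3, -0.7, 1.1]
width: 0.0589
gripper_force: 89.8
```

step_arm(increments=[{"dp":[0,0,-0.005],"yaw":0,"grip":0.65},{"dp":[0,0,0],"yaw":0,"grip":0.8},{"dp":[0,0,0],"yaw":0,"grip":1},{"dp":[0,0,0],"yaw":0,"grip":1},{"dp":[0,0,0.1],"yaw":0,"grip":1}])

```text
clock: 26.72
position: [0.4471, 0.0871, 0.0775]
ee_rot: [-0.001, 0.672, 0.741, -0.001]
contact_force: [-0.5, -0.1, 0.4]
width: 0.0854
gripper_force: 0.0
```

step_arm(increments=[{"dp":[0,0,0.25],"yaw":0,"grip":1},{"dp":[0,0,0.25],"yaw":0,"grip":1},{"dp":[0,0,0.2],"yaw":0,"grip":1},{"dp":[0.215,0.033,0],"yaw":0,"grip":1},{"dp":[0.215,0.033,0],"yaw":0,"grip":1}])

```text
clock: 27.35
position: [0.5356, 0.1006, 0.2197]
ee_rot: [0.001, 0.672, 0.741, 0.001]
contact_force: [-0.3, 0.4, 0.1]
width: 0.0853
gripper_force: 0.0
```

step_arm(increments=[{"dp":[0.215,0.033,0],"yaw":0,"grip":1},{"dp":[0.215,0.033,0],"yaw":0,"grip":1},{"dp":[0,0,0],"yaw":0,"grip":1},{"dp":[0,0,0],"yaw":0,"grip":1}])

```text
clock: 27.85
position: [0.6194, 0.1135, 0.2177]
ee_rot: [-0.001, 0.672, 0.741, -0.001]
contact_force: [0.2, -0.1, -0.6]
width: 0.0858
gripper_force: 0.0
```

```bash
python3 - <<'E'
from h import *
O=np.array([.4606,-.0365]);u=np.array([-.0976,.9952])
def stt(P): d=np.atleast_2d(P)[:,:2]-O; return np.c_[d@u,d@[u[1],-u[0]]].round(4).tolist()
f='w14.png'; im=snap('wrist',f); s=manip.get_state(); print(s['position'],s['ee_rot']); snap('side','sd14.png'); snap('scene','s14.png')
h,S,v=cv2.split(cv2.cvtColor(im,cv2.COLOR_BGR2HSV)); m=((h>3)&(h<14)&(S>150)&(v>80)).astype(np.uint8)
N,l,t,c=cv2.connectedComponentsWithStats(m)
for i in range(1,N):
    if t[i,4]>150:
        x,y,w,hh,a=t[i]; hull=cv2.convexHull(np.argwhere(l==i)[:,::-1].astype(np.int32)); e=cv2.fitEllipse(hull); print(t[i],p2w(f,e[0],.028).round(4),'inner',)
# dark display disc centre inside each ring: filled hole
cs,hr=cv2.findContours(m,cv2.RETR_CCOMP,cv2.CHAIN_APPROX_NONE)
for k,ct in enumerate(cs):
    if hr[0][k][3]>=0 and len(ct)>30: e=cv2.fitEllipse(ct); print('hole',np.round(e[0],1),np.round(e[1],1),p2w(f,e[0],.036).round(4))
# meter dial on rail from side and scene
for g in ('sd14.png','s14.png'):
    im=cv2.imread('pics/'+g); hh,S,V=cv2.split(cv2.cvtColor(im,cv2.COLOR_BGR2HSV)); 
    for n,P in (('meter',O+.122*u),('ref',O-.112*u)):
        x,y=w2p(g,[[*P,.087]])[0].round().astype(int); mm=np.zeros_like(V); mm[y-26:y+27,x-30:x+31]=((S<45)&(V>170))[y-26:y+27,x-30:x+31]; N,l,t,c=cv2.connectedComponentsWithStats(mm); i=1+t[1:,4].argmax(); e=cv2.fitEllipse(cv2.convexHull(np.argwhere(l==i)[:,::-1].astype(np.int32))); print(g,n,(x,y),t[i],np.round(e[0],1),np.round(e[1],1),stt(p2w(g,e[0],.087)))
E
```

```text
[0.61906971 0.1134699  0.21810139] [-5.58093119e-04  6.71509652e-01  7.40995368e-01 -5.84288589e-04]
[  546   136    94   199 11137] [[0.8765 0.117  0.028 ]] inner
[ 287  186   54   57 1274] [[0.6175 0.1104 0.028 ]] inner
[ 386  287   55   56 1490] [[0.7152 0.0268 0.028 ]] inner
[ 288  290   50   56 1444] [[0.626  0.0147 0.028 ]] inner
hole [312.2 324.3] [29.  31.8] [[0.6261 0.0126 0.036 ]]
hole [320.3 307.3] [ 8.5 15.5] [[0.6316 0.0298 0.036 ]]
hole [415.1 321.3] [29.7 32.8] [[0.7161 0.0247 0.036 ]]
hole [413.  301.7] [ 6.8 22. ] [[0.7112 0.0432 0.036 ]]
hole [313.6 233.1] [15.1 39.7] [[0.6192 0.0962 0.036 ]]
hole [313.1 217.2] [34.  34.4] [[0.6175 0.1096 0.036 ]]
sd14.png meter (np.int64(230), np.int64(215)) [213 189  39  40 933] [232.7 209.2] [41.5 44.3] [[0.1363, 0.0053]]
sd14.png ref (np.int64(237), np.int64(319)) [ 215  293   48   51 1620] [237. 313.] [52.2 61.3] [[-0.1011, 0.0012]]
s14.png meter (np.int64(410), np.int64(209)) [394 200  32  23 537] [409.  210.9] [22.9 31.9] [[0.1217, 0.005]]
s14.png ref (np.int64(298), np.int64(171)) [282 162  31  23 523] [297.  173.6] [22.9 31.1] [[-0.1094, 0.0073]]
```

step_arm(increments=[{"dp":[-0.008,-0.017,-0.25],"yaw":0,"grip":1},{"dp":[0,0,-0.25],"yaw":0,"grip":1},{"dp":[0,0,-0.25],"yaw":0,"grip":1},{"dp":[0,0,-0.2],"yaw":0,"grip":1},{"dp":[0,0,-0.08],"yaw":0,"grip":1}], squeeze=30)

```text
clock: 28.62
position: [0.6164, 0.1099, 0.0107]
ee_rot: [-0.001, 0.672, 0.741, -0.001]
contact_force: [-0.1, -0.3, 0.0]
width: 0.0855
gripper_force: 0.0
```

step_arm(increments=[{"dp":[0,0,0],"yaw":0,"grip":0.9},{"dp":[0,0,0],"yaw":0,"grip":0.6},{"dp":[0,0,0],"yaw":0,"grip":0.35},{"dp":[0,0,0],"yaw":0,"grip":0.3},{"dp":[0,0,0],"yaw":0,"grip":0.3}])

```text
clock: 29.25
position: [0.6199, 0.1102, 0.0145]
ee_rot: [0.001, 0.671, 0.741, 0.001]
contact_force: [0.1, -0.3, 6.0]
width: 0.0425
gripper_force: 30.4
```

```bash
cat > rd.py <<'E'
from h import *
from scipy.spatial.transform import Rotation as R
def rd(f,ztop):
    im=snap('wrist',f); s=manip.get_state(); print(s['position'],s['ee_rot'],s['width'],s['gripper_force'],s['contact_force'])
    q=s['ee_rot'];M=R.from_quat([*q[1:],q[0]]).as_matrix(); z=s['position'][2]+ztop
    h,S,v=cv2.split(cv2.cvtColor(im,cv2.COLOR_BGR2HSV)); m=((h>3)&(h<16)&(S>140)&(v>80)).astype(np.uint8)
    cs,hr=cv2.findContours(m,cv2.RETR_CCOMP,cv2.CHAIN_APPROX_NONE)
    for k,ct in enumerate(cs):
        if len(ct)>60:
            e=cv2.fitEllipse(ct); P=p2w(f,e[0],z)[0]; print('hole' if hr[0][k][3]>=0 else 'outer',cv2.boundingRect(ct),np.round(e[0],1),np.round(e[1],1),P.round(4),'tool',(M.T@(P-s['position'])).round(4))
E
python3 -c "
from rd import *
rd('w15.png',.036-manip.get_state()['position'][2])"
```

```text
[0.61996235 0.11027296 0.01456916] [0.00126237 0.67150937 0.74099383 0.00130793] 0.04277464040226017 30.438390970230103 [-0.44323505  0.73091147  5.94640132]
outer (341, 317, 18, 59) [311.  345.2] [78.  93.2] [0.6186 0.1098 0.036 ] tool [-0.0003 -0.0013 -0.0215]
outer (274, 309, 60, 71) [314.3 346.5] [72.7 79. ] [0.6198 0.1095 0.036 ] tool [-0.0008 -0.0002 -0.0215]
outer (253, 263, 127, 137) [316.1 335.3] [124.7 131.2] [0.6199 0.1138 0.036 ] tool [ 0.0035  0.0004 -0.0215]
```

step_arm(increments=[{"dp":[0,0,0.05],"yaw":0,"grip":0.3},{"dp":[0,0,0.2],"yaw":0,"grip":0.3},{"dp":[0,0,0.25],"yaw":0,"grip":0.3},{"dp":[0,0,0.25],"yaw":0,"grip":0.3},{"dp":[0,0,0.15],"yaw":0,"grip":0.3}])

```text
clock: 29.92
position: [0.6196, 0.1102, 0.1962]
ee_rot: [0.002, 0.672, 0.741, 0.002]
contact_force: [0.5, -0.2, -1.4]
width: 0.0429
gripper_force: 30.9
```

step_arm(increments=[{"dp":[-0.2,-0.155,0],"yaw":0,"grip":0.3},{"dp":[-0.2,-0.155,0],"yaw":0,"grip":0.3},{"dp":[-0.2,-0.155,0],"yaw":0,"grip":0.3},{"dp":[-0.2,-0.155,0],"yaw":0,"grip":0.3},{"dp":[0,0,0],"yaw":0,"grip":0.3}])

```text
clock: 30.55
position: [0.4554, -0.015, 0.193]
ee_rot: [-0.0, 0.673, 0.74, -0.001]
contact_force: [0.8, 0.3, -0.1]
width: 0.0431
gripper_force: 31.1
```

step_arm(increments=[{"dp":[0,0,0],"yaw":0,"grip":0.3},{"dp":[0,0,0],"yaw":0,"grip":0.3}])

```text
clock: 30.8
position: [0.4598, -0.0134, 0.1927]
ee_rot: [0.0, 0.671, 0.741, 0.0]
contact_force: [1.0, 0.2, -0.8]
width: 0.0426
gripper_force: 31.1
```

```bash
python3 - <<'E'
from rd import *
rd('w16.png',.0215)
f='w16.png'; im=cv2.imread('pics/'+f); O=np.array([.4606,-.0365]);u=np.array([-.0976,.9952])
def stt(P): d=np.atleast_2d(P)[:,:2]-O; return np.c_[d@u,d@[u[1],-u[0]]].round(4).tolist()
x,y=w2p(f,[[*(O+.122*u),.087]])[0].round().astype(int); print('pred dial',x,y)
h,S,v=cv2.split(cv2.cvtColor(im,cv2.COLOR_BGR2HSV))
# bezel/brass ring + white dial region: digits red
k=np.argwhere((((h<8)|(h>172))&(S>110)&(v>90))[y-50:y+50,x-50:x+50])+[y-50,x-50]; print('red',k.mean(0)[::-1],len(k))
mm=np.zeros_like(v); mm[y-60:y+60,x-60:x+60]=((S<70)&(v>130))[y-60:y+60,x-60:x+60]; mm=cv2.morphologyEx(mm,cv2.MORPH_OPEN,np.ones((5,5))); N,l,t,c=cv2.connectedComponentsWithStats(mm)
for i in range(1,N):
  if t[i,4]>300: e=cv2.fitEllipse(cv2.convexHull(np.argwhere(l==i)[:,::-1].astype(np.int32))); print(t[i],np.round(e[0],1),np.round(e[1],1),stt(p2w(f,e[0],.087)))
for r in (y-20,y,y+20): print(r,''.join('W' if (S[r,c]<70 and v[r,c]>130) else 'g' if (14<h[r,c]<32 and S[r,c]>90) else 'b' if 100<h[r,c]<130 and S[r,c]>120 else '.' for c in range(x-60,x+60)))
E
```

```text
[ 0.45970964 -0.01341777  0.19254343] [2.60008565e-04 6.71155715e-01 7.41316301e-01 2.82569494e-04] 0.04273283373042822 31.05271339416504 [-0.40765182  0.97615285 -1.37300818]
outer (254, 263, 126, 136) [316.2 331.8] [125.6 136.5] [ 0.4598 -0.0086  0.214 ] tool [ 0.0047  0.0005 -0.0215]
hole (275, 309, 84, 76) [316.4 346.5] [74.7 82.9] [ 0.4604 -0.0143  0.214 ] tool [-0.0009  0.0006 -0.0215]
outer (499, 173, 73, 62) [535.  203.4] [60.4 72.3] [0.5222 0.042  0.214 ] tool [ 0.049   0.0677 -0.0214]
hole (523, 188, 40, 38) [542.4 206.5] [34.8 41.4] [0.5247 0.0413 0.214 ] tool [ 0.048   0.0701 -0.0214]
outer (614, 170, 26, 57) [628.6 199.1] [26.3 58. ] [0.5498 0.046  0.214 ] tool [ 0.0502  0.0955 -0.0214]
pred dial 313 71
red [329.26556017  58.29875519] 241
[ 263   11  102  116 9087] [313.4  49.9] [110.3 158.1] [[0.133, 0.0004]]
51 ...........WWgWWWWWWWWWWWWWWWWWWWWW........WWW........WW.........WW.........WW.........WWWWWWWWWWWWWWWWWWWWWgg..........
71 .........ggWWWWWWWWWWWWWWWWWWWWWWWW...WWWWWWWWWWWWWWWWWWWWWWWWWWWWWWWWWWWWWWWWWWWWWWWWWWWWWWWWWWWWWWWWWWWWWWWWWWgg......
91 ...........gg.WWWWWWWWWWWWWWWWWWWWWWWWWWWWWWWWWWWWWWWWWWWWWWWWWWWWWWWWWWWWWWWWWWWWWWWWWWWWWWWWWWWWWWWWWWWWWWWgg.........
```

Dial centre found at (314,71) against a prediction of (313,71), so the meter stands where planned. Move the reader over it and lower.

step_arm(increments=[{"dp":[-0.018,0.165,0],"yaw":0,"grip":0.3},{"dp":[-0.018,0.165,0],"yaw":0,"grip":0.3},{"dp":[-0.018,0.165,0],"yaw":0,"grip":0.3},{"dp":[0,0,0],"yaw":0,"grip":0.3},{"dp":[0,0,0],"yaw":0,"grip":0.3}])

```text
clock: 31.48
position: [0.4483, 0.0852, 0.1922]
ee_rot: [0.0, 0.671, 0.741, -0.0]
contact_force: [-0.3, 1.0, -1.2]
width: 0.0427
gripper_force: 31.1
```

step_arm(increments=[{"dp":[0,0,-0.12],"yaw":0,"grip":0.3},{"dp":[0,0,-0.12],"yaw":0,"grip":0.3},{"dp":[0,0,-0.12],"yaw":0,"grip":0.3},{"dp":[0,0,-0.04],"yaw":0,"grip":0.3},{"dp":[0,0,0],"yaw":0,"grip":0.3}])

```text
clock: 32.1
position: [0.448, 0.0846, 0.1123]
ee_rot: [-0.0, 0.672, 0.741, -0.0]
contact_force: [0.1, -0.0, -2.1]
width: 0.0429
gripper_force: 31.1
```

step_arm(increments=[{"dp":[0.004,0.004,-0.015],"yaw":0,"grip":0.3},{"dp":[0,0,-0.015],"yaw":0,"grip":0.3},{"dp":[0,0,-0.01],"yaw":0,"grip":0.3},{"dp":[0,0,0],"yaw":0,"grip":0.3}])

```text
clock: 32.6
position: [0.4486, 0.086, 0.1044]
ee_rot: [0.0, 0.671, 0.741, 0.0]
contact_force: [-1.2, 0.3, -0.3]
width: 0.0429
gripper_force: 31.1
```

step_arm(increments=[{"dp":[0,0,-0.006],"yaw":0,"grip":0.3},{"dp":[0,0,-0.006],"yaw":0,"grip":0.3},{"dp":[0,0,0],"yaw":0,"grip":0.3}])

```text
clock: 32.98
position: [0.4486, 0.0859, 0.1019]
ee_rot: [-0.0, 0.672, 0.741, -0.0]
contact_force: [-0.1, -0.0, -1.8]
width: 0.0426
gripper_force: 31.1
```

step_arm(increments=[{"dp":[0,0,-0.004],"yaw":0,"grip":0.3},{"dp":[0,0,0],"yaw":0,"grip":0.3}])

```text
clock: 33.22
position: [0.4487, 0.0859, 0.1016]
ee_rot: [0.0, 0.672, 0.741, 0.0]
contact_force: [-1.5, -0.1, 2.6]
width: 0.0425
gripper_force: 31.5
```

Contact at 0.1016, as expected. Release and withdraw.

step_arm(increments=[{"dp":[0,0,0],"yaw":0,"grip":0.55},{"dp":[0,0,0],"yaw":0,"grip":0.75},{"dp":[0,0,0],"yaw":0,"grip":1},{"dp":[0,0,0],"yaw":0,"grip":1},{"dp":[0,0,0.1],"yaw":0,"grip":1}])

```text
clock: 33.85
position: [0.4473, 0.0859, 0.1202]
ee_rot: [-0.001, 0.672, 0.741, -0.001]
contact_force: [-0.5, -0.4, 0.1]
width: 0.0852
gripper_force: 0.0
```

step_arm(increments=[{"dp":[0,0,0.2],"yaw":0,"grip":1},{"dp":[0,0,0.25],"yaw":0,"grip":1},{"dp":[0,-0.25,0.2],"yaw":0,"grip":1},{"dp":[0,-0.25,0],"yaw":0,"grip":1},{"dp":[0,-0.25,0],"yaw":0,"grip":1}])

```text
clock: 34.48
position: [0.4489, -0.0642, 0.2511]
ee_rot: [0.001, 0.671, 0.741, 0.001]
contact_force: [0.1, -0.1, -1.1]
width: 0.0855
gripper_force: 0.0
```

step_arm(increments=[{"dp":[0,-0.25,0],"yaw":0,"grip":1},{"dp":[0,0,0],"yaw":0,"grip":1},{"dp":[0,0,0],"yaw":0,"grip":1},{"dp":[0,0,0],"yaw":0,"grip":1}])

```text
clock: 34.98
position: [0.4485, -0.1116, 0.2502]
ee_rot: [-0.0, 0.671, 0.741, 0.0]
contact_force: [0.5, 0.3, 1.0]
width: 0.0854
gripper_force: 0.0
```

```bash
python3 - <<'E'
from h import *
f='w17.png'; im=snap('wrist',f); s=manip.get_state(); print(s['clock'],s['position']); O=np.array([.4606,-.0365]);u=np.array([-.0976,.9952])
def stt(P): d=np.atleast_2d(P)[:,:2]-O; return np.c_[d@u,d@[u[1],-u[0]]].round(4).tolist()
h,S,v=cv2.split(cv2.cvtColor(im,cv2.COLOR_BGR2HSV))
print('pred',{n:w2p(f,[[*(O+a*u),z]]).round(0).tolist() for n,a,z in (('reader',.122,.123),('meter-',.067,.046),('pipe+',.055,.055),('pipe-',-.035,.055),('ref+',-.047,.046),('ref',-.112,.087),('out',.189,.035))})
m=((h>3)&(h<14)&(S>150)&(v>80)).astype(np.uint8); cs,hr=cv2.findContours(m,cv2.RETR_CCOMP,cv2.CHAIN_APPROX_NONE)
for k,ct in enumerate(cs):
    if len(ct)>45: e=cv2.fitEllipse(ct); print('hole' if hr[0][k][3]>=0 else 'out',cv2.boundingRect(ct),np.round(e[0],1),np.round(e[1],1),stt(p2w(f,e[0],.123)))
g=((h>14)&(h<32)&(S>100)&(v>70)).astype(np.uint8); N,l,t,c=cv2.connectedComponentsWithStats(g)
for i in range(1,N):
    if t[i,4]>80 and 230<c[i][0]<400: x,y,w,hh,a=t[i]; print('gold',t[i],c[i].round(0),'top/bottom s,t',stt(p2w(f,[(x+w/2,y),(x+w/2,y+hh)],.05)))
E
```

```text
35.025 [ 0.44858    -0.11160988  0.250271  ]
pred {'reader': [[352.0, -120.0]], 'meter-': [[341.0, 26.0]], 'pipe+': [[342.0, 41.0]], 'pipe-': [[339.0, 163.0]], 'ref+': [[338.0, 176.0]], 'ref': [[339.0, 265.0]], 'out': [[344.0, -171.0]]}
out (617, 46, 23, 53) [630.   74.4] [22.3 55.5] [[0.025, 0.1718]]
out (510, 44, 70, 61) [544.5  74.3] [55.7 72.6] [[0.0256, 0.1206]]
hole (533, 54, 38, 42) [551.7  73.8] [34.  41.7] [[0.0258, 0.1249]]
hole (524, 44, 42, 55) [546.6  70.8] [38.  51.5] [[0.0275, 0.1215]]
gold [326   1  35  32 934] [343.  15.] top/bottom s,t [[0.0826, 0.0011], [0.0614, 0.0017]]
gold [313  42  58  31 776] [340.  57.] top/bottom s,t [[0.0553, 0.0007], [0.0336, 0.0011]]
gold [ 312  140   54   25 1193] [338. 152.] top/bottom s,t [[-0.0169, -0.0002], [-0.037, 0.0002]]
gold [ 299  176   77   89 1439] [336. 208.] top/bottom s,t [[-0.0461, -0.0009], [-0.1254, 0.0005]]
gold [ 310  297   47   71 2154] [333. 334.] top/bottom s,t [[-0.1565, -0.0026], [-0.2312, -0.0015]]
gold [310 375  22  19 235] [321. 385.] top/bottom s,t [[-0.2391, -0.0136], [-0.2607, -0.0134]]
gold [339 375  16  19 199] [346. 384.] top/bottom s,t [[-0.239, 0.0117], [-0.2606, 0.0122]]
gold [312 402  20  12 138] [322. 407.] top/bottom s,t [[-0.27, -0.0124], [-0.2841, -0.0123]]
gold [338 402  15  12  81] [345. 408.] top/bottom s,t [[-0.2699, 0.011], [-0.2841, 0.0113]]
```

The joints measure right. One more look at the reader and outlet end.

step_arm(increments=[{"dp":[0,0.25,0.15],"yaw":0,"grip":1},{"dp":[0,0.25,0.15],"yaw":0,"grip":1},{"dp":[0,0.2,0.1],"yaw":0,"grip":1},{"dp":[0,0,0],"yaw":0,"grip":1},{"dp":[0,0,0],"yaw":0,"grip":1}])

```text
clock: 35.65
position: [0.4482, 0.0274, 0.3298]
ee_rot: [0.0, 0.671, 0.742, -0.0]
contact_force: [0.1, -0.6, 0.3]
width: 0.0855
gripper_force: 0.0
```

```bash
python3 - <<'E'
from h import *
f='w18.png'; im=snap('wrist',f); snap('scene','s18.png'); s=manip.get_state(); print(s['clock'],s['position']); O=np.array([.4606,-.0365]);u=np.array([-.0976,.9952])
def stt(P): d=np.atleast_2d(P)[:,:2]-O; return np.c_[d@u,d@[u[1],-u[0]]].round(4).tolist()
for f in (f,'s18.png'):
  im=cv2.imread('pics/'+f); h,S,v=cv2.split(cv2.cvtColor(im,cv2.COLOR_BGR2HSV))
  print('pred',{n:w2p(f,[[*(O+a*u),z]]).round(0).tolist() for n,a,z in (('reader',.122,.123),('meter+',.177,.046),('out-',.189,.046),('meter-',.067,.046))})
  m=((h>3)&(h<14)&(S>150)&(v>80)).astype(np.uint8); cs,hr=cv2.findContours(m,cv2.RETR_CCOMP,cv2.CHAIN_APPROX_NONE)
  for k,ct in enumerate(cs):
    if len(ct)>25:
      e=cv2.fitEllipse(ct); q=stt(p2w(f,e[0],.123))
      if abs(q[0][1])<.05: print('hole' if hr[0][k][3]>=0 else 'out',cv2.boundingRect(ct),np.round(e[0],1),np.round(e[1],1),q)
  g=((h>14)&(h<32)&(S>100)&(v>70)).astype(np.uint8); N,l,t,c=cv2.connectedComponentsWithStats(g)
  for i in range(1,N):
    if t[i,4]>60:
      x,y,w,hh,a=t[i]; q=stt(p2w(f,[(x+w/2,y),(x+w/2,y+hh)],.05))
      if abs(q[0][1])<.04: print('gold',t[i],q)
E
```

```text
35.75 [0.44817762 0.02662293 0.32939741]
pred {'reader': [[323.0, 139.0]], 'meter+': [[322.0, 76.0]], 'out-': [[322.0, 62.0]], 'meter-': [[321.0, 189.0]]}
out (299, 116, 10, 17) [303.9 124.2] [ 3.9 16.9] [[0.1334, -0.0159]]
out (310, 111, 17, 5) [316.3 110.6] [2.6 9.1] [[0.144, -0.0057]]
gold [299  37  48  26 801] [[0.2099, 0.0004], [0.1878, 0.0006]]
gold [322  77  13  20  92] [[0.1755, 0.006], [0.1575, 0.0062]]
gold [309  78  12  20 102] [[0.1746, -0.007], [0.1566, -0.0069]]
gold [300 112  49  51 996] [[0.1437, 0.0024], [0.0943, 0.0029]]
gold [311 174  25  17 383] [[0.0831, 0.0019], [0.0655, 0.0021]]
gold [302 196  42  24 741] [[0.0603, 0.0016], [0.0345, 0.0018]]
gold [ 292  258   59   92 1711] [[-0.0083, 0.0005], [-0.1225, 0.0012]]
gold [ 301  384   36   48 1257] [[-0.1689, -0.0015], [-0.2386, -0.0012]]
gold [301 439  15  12  96] [[-0.2492, -0.0143], [-0.2677, -0.0144]]
gold [323 439  14  10  88] [[-0.2491, 0.0127], [-0.2645, 0.0129]]
pred {'reader': [[413.0, 194.0]], 'meter+': [[435.0, 236.0]], 'out-': [[442.0, 238.0]], 'meter-': [[380.0, 217.0]]}
out (399, 194, 27, 20) [411.7 201.9] [23.2 25.4] [[0.1286, 0.0215]]
out (0, 46, 96, 51) [47.3 73.2] [ 19.3 104.4] [[-0.8011, -0.0071]]
gold [112 117  25  16 160] [[-0.5966, -0.0291], [-0.5493, 0.0222]]
gold [ 82 120  15  15 166] [[-0.6605, 0.0199], [-0.6139, 0.0661]]
gold [124 137  14  13 135] [[-0.5251, 0.0274], [-0.4904, 0.0657]]
gold [327 193  19  25 262] [[-0.0352, -0.018], [-0.0016, 0.0479]]
gold [360 205  19  25 303] [[0.0367, -0.0164], [0.0662, 0.048]]
gold [391 210  35  23 280] [[0.108, -0.0393], [0.1319, 0.0207]]
gold [376 215  13  16 129] [[0.0703, -0.0018], [0.0881, 0.0389]]
gold [423 233  14  14  96] [[0.1664, 0.0015], [0.1791, 0.0361]]
gold [438 232  17  26 258] [[0.1921, -0.0158], [0.2141, 0.0481]]
gold [474 245  19  27 282] [[0.2621, -0.0156], [0.2811, 0.0493]]
```

```bash
python3 -c "
from h import *
print(ticket.sign_off())"
```

```text
the job is handed in; nothing more can be done
None
```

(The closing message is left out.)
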